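# Slide the wet-edged panel into its drying tray

## Task

The painting panel on the tray's open apron has just been primed: its white face and both long white sides are still wet, only its bare wooden ends may be touched. With the fingertips against its bare outer end, push it along the tray between the two guide rails, without its sides touching either rail, until it is fully home at the end stop and the sprung tongue has snapped up behind it. Do not lift or tip the panel, and leave the jar, the brush and the roll of tape where they are.

Things in the scene. Friction and masses are not known exactly. Their poses are not given: they have to be found in the camera images.
- panel: cradled wooden painting panel, a box 150 mm long (its x), 100 mm wide (its y), 40 mm high, about 0.35 kg, lying loose face up on the tray's floor; origin at the centre of its underside. Its +x end faces the lane. The two ends (x = -75 and +75 mm) are bare light wood, 96 mm wide, 38 mm high, and may be touched.
- coat: the wet white coat of the panel, 2 mm thick, part of it: it covers the top face and both long sides, starting 3 mm in from each end; same origin and axes as the panel
- tray: fixed plywood drying tray on the table, 450 mm long (its x, the way the panel is pushed), 180 mm wide (its y), floor 12 mm above the table; origin at the centre of its underside. x = -225 to 20 mm is an open apron, x = 20 to 205 mm the lane, 114 mm wide, centred on y = 0. A steel carrying handle sticks out 22 mm past the closed end.
- rail_left: fixed wooden guide rail on the tray floor, 187 mm long (its x), 14 mm wide, 14 mm high (top 26 mm above the table); origin at the centre of its underside, on the tray's +y side; its inner face is 57 mm from the lane's centre line, 7 mm from the side of a centred panel
- rail_right: the same rail on the tray's -y side of the lane
- tongue (a joint): sprung steel tongue in the middle of the lane floor, 24 mm wide, hinged at the tray's x = 8 mm, rising towards the stop to its tip at x = 50 mm, 8 mm above the floor; 0 rad when it stands up, about 0.19 pressed level with the floor. The panel rides over it (about 1 N of spring) and it springs up behind the panel once the outer end is past x = 50 mm.
- glass_jar: small glass jar, 62 mm across, 74 mm high, standing on the table beside the lane (tray's -y side); origin at the centre of its underside
- wide_brush: wide flat paintbrush, 263 mm long (its y), 42 mm wide, 10 mm high, lying on the table beside the apron (tray's -y side); origin at its middle, on the underside
- tape_roll: roll of masking tape, 100 mm across, 25 mm high, lying flat on the table beyond the closed end of the tray; origin at the centre of its underside
- stop (a point): middle of the end stop's cork face where it meets the tray floor, at the tray's x = 205 mm; axes as the tray. The stop is 146 mm wide and 42 mm above the table. A panel fully home has its +x end against the cork: its origin at the tray's x = 130 mm, its outer end at x = 55 mm.
Things that resemble listed ones, but are neither listed nor needed, are in the scene too. There is more than one size of the panel; the job needs the larger.

How it is judged (in metres and radians):
On the way:
1. the panel is in the lane and presses the tongue down (value of joint tongue above 0.1 rad and x of panel in the frame of tray above 0 m), for 0.2 s.
At the end, for the whole second after the job is handed in: the panel lies flat and at rest on the tray floor, within 8 mm of the lane's centre line and within 8 mm of fully home at the end stop, and the tongue stands up behind it (joint below 0.04 rad) (value of joint tongue below 0.04 rad and x of panel in the frame of tray between 0.122 and 0.134 m and y of panel in the frame of tray between -0.008 and 0.008 m and z of panel in the frame of tray below 0.016 m and angle between panel's own z axis and vertical below 0.04 rad and linear speed of panel below 0.01 m/s); the robot touches nothing.
It fails at once if the panel touches a guide rail (contact force between panel and rail_left above 0.2 N or contact force between panel and rail_right above 0.2 N).
It fails at once if the robot touches the wet face or a wet side of the panel (contact force between any of the fingers, the arm and coat above 0.2 N).
It fails at once if the panel is lifted or tipped (z of panel in the frame of tray above 0.022 m or angle between panel's own z axis and vertical above 0.1 rad).
It fails at once if the jar, the brush or the roll of tape is moved (distance of any of glass_jar, wide_brush, tape_roll from where it was at the start of the episode above 0.02 m).
It also fails if it takes over 50 s, if anything falls off the work surface, if the arm or the gripper's body presses on something with over 40 N, if the wrist force passes 120 N, or if a joint passes its speed limit or range.

## Robot

A 6-joint arm with a two-finger parallel gripper is mounted at the origin on a cart in front of the work surface, level with it; the furniture and walls round the work are solid. World frame = base frame: x ahead of the robot, y to its left, z up, the work surface at z = 0. Lengths are in m, angles in degrees, forces in N, time in s.
With the tool pointing down it reaches from about 0.35 to 0.875 m from the base axis. Payload 4.2 kg.
Tool frame: the origin (TCP) lies at the very end of the fingers, on their centre line; the grasp point (between the pads) lies 19 mm behind it (r.hold_point_z is the distance from the TCP to the grasp point, in m); z points along the fingers, y is the direction in which the jaws open and shut (so a half turn about z gives the same grasp; the last joint's range is limited). The gripper opens to 87 mm and grips with 3 to 60 N. Pads are 19 mm wide; open, the fingers measure 117 mm over their backs; the gripper's body (75 mm by 190 mm) begins 51 mm behind the grasp point.
Start: joints at [-53.079, 22.042, 0.453, 0, -68.411, -14.817], TCP at [0.235, -0.579, 0.223] pointing down, gripper open.
Joint ranges: [-179.83, 179.83], [-69.29, 118.12], [-61.27, 80.66], [-181.25, 117.63], [-171.15, -9.14], [-177.46, 177.46]. Speed limits (degrees/s): [159.86, 159.86, 180, 180, 180, 180].

## Interface

Orientations are given as a 3x3 rotation matrix whose columns are the frame's x, y, z axes.
In Python, from station import r, cams, ticket gives the robot as it stands.
- The arm moves only by the tool drive_tool, never from a script. Its argument "deltas" is a list of rows, each an object of numbers: "dx", "dy", "dz": the shift along the tool's x, y, z in m; "wx", "wy", "wz": the turn, a rotation vector about the tool's x, y, z in degrees. A call has 1 to 20 rows; each row is the pose to reach, as a shift and turn from the pose commanded when the call began, along the tool's axes at that moment; what a row does not reach only later rows make up. A row lasts 1/10 s, in which the tool goes at most 50 mm and 8.59 degrees, less where a joint would pass 70% of its speed; a pose out of reach is approached as far as the arm can. A call with a gripper value outside its range is refused whole. "gripper" is the opening, from 0 (shut) to 1 (fully open), set as the call begins (left out, the last holds). The fingers move at their own pace and stop on an object; the grip force is fixed at half the most. Time passes only in rows, so rows that repeat a pose let the fingers close. It gives the time, the measured TCP pose, the force and the opening at its end, in the units of the state.
- r.sense(): the state, without advancing time (a new reading comes with each control period).
- cams.capture(name): name is "scene" or "top" or "wrist"; returns the picture (384x512x3 uint8, red, green, blue); there is no depth.
- cams.camera_model(name): a dict with "intrinsics" (3x3 intrinsics, pixels), "extrinsics" (4x4, takes a point from world to camera coordinates); the wrist camera has in their place "T_tool_cam" (4x4, takes a point from camera to tool coordinates, whose origin is the TCP and whose axes are the flange's). Camera axes: x right, y down, z forward; pixel columns grow to the right and rows downward; lengths in m; the calibration is good to about 2 mm. A picture is of the moment at which its call begins: read the wrist's pose just before it. camera_model takes no time and is no camera call.
- ticket.finish_job(): hands the job in, once; it reports no verdict.
The state is a dict: "time_s": time; "joints": joint angles; "joint_velocities": joint speeds; "effort": joint torques, N m; "tcp_pos": TCP position; "ee_rot": TCP orientation; "wrist_force": force on the tool from outside, world axes, zero at the start; "moment": the same for the moment, N m; "gripper_width": opening from 0.0 (shut) to 1.0 (fully open).
Only numpy, scipy, OpenCV 4.12 (cv2) and the standard library are available. Lean on these libraries where they do the work, as an engineer would, in place of code of your own. Each camera call takes 0.05 s, during which the arm holds its last target.

## Working session

There is one attempt and no reset: what is moved stays moved. The work goes in short steps, Python scripts to look and compute and a tool call to move; the robot and the scene stay as the last step left them, time stands still between calls to the robot, and variables do not carry over. Pictures are saved under pics/ and viewed, and the job is handed in when it is done.

Besides the shell and the picture viewer there is one more tool, called after "Emit:" as name(argument=value, ...) on one line, values as JSON. drive_tool: Moves the arm, as the interface text tells. Its arguments: {"type":"object","properties":{"deltas":{"type":"array","items":{"type":"object","properties":{"dx":{"type":"number"},"dy":{"type":"number"},"dz":{"type":"number"},"wx":{"type":"number"},"wy":{"type":"number"},"wz":{"type":"number"}}}},"gripper":{"type":"number"}},"required":["deltas"]}

```bash
mkdir -p pics
python3 - <<'E'
from station import r,cams
import cv2
s=r.sense();print(s)
for n in("scene","top","wrist"):
    im=cams.capture(n);cv2.imwrite(f"pics/{n}0.png",im[...,::-1])
    print(n,cams.camera_model(n))
E
```

```text
{'time_s': 0.0, 'joints': array([-5.30782322e+01,  2.20933182e+01,  3.78769792e-01, -2.92327628e-02,
       -6.84098341e+01, -1.48167150e+01]), 'joint_velocities': array([-0.03445508, -0.06277816, -0.09824891, -0.05666012,  0.02409464,
       -0.04845976]), 'effort': array([ 2.54865872e-04, -3.90667927e+01,  1.87408358e+01,  4.22002003e+00,
        1.09103654e-02, -1.81551327e-04]), 'tcp_pos': array([ 0.2349848 , -0.57849314,  0.22142513]), 'ee_rot': array([[-9.26566228e-01, -3.76130522e-01, -9.24802252e-04],
       [-3.76131647e-01,  9.26564030e-01,  2.02047985e-03],
       [ 9.69243604e-05,  2.21995579e-03, -9.99997531e-01]]), 'wrist_force': array([-0.19701434, -0.18657401, -0.40645955]), 'moment': array([-0.0424345 ,  0.02973513, -0.0436835 ]), 'gripper_width': 0.9988661632700752}
scene {'intrinsics': array([[432.12598975,   0.        , 256.39656945],
       [  0.        , 432.12598975, 194.91625681],
       [  0.        ,   0.        ,   1.        ]]), 'extrinsics': array([[-0.50960742, -0.86013027,  0.02182179,  0.23116645],
       [-0.50364742,  0.27764459, -0.8180787 ,  0.3586
[... 492 characters left out ...]
    [ 1.96639090e-01,  2.09622808e-03, -9.80473699e-01,
         1.39474642e+00],
       [ 0.00000000e+00,  0.00000000e+00,  0.00000000e+00,
         1.00000000e+00]])}
wrist {'intrinsics': array([[268.53352671,   0.        , 259.82547342],
       [  0.        , 268.53352671, 192.4584276 ],
       [  0.        ,   0.        ,   1.        ]]), 'T_tool_cam': array([[-2.69627551e-04, -9.56162511e-01, -2.92836440e-01,
         8.03881663e-02],
       [ 9.99999911e-01, -1.63179918e-04, -3.87933301e-04,
         8.19631727e-04],
       [ 3.23142253e-04, -2.92836519e-01,  9.56162470e-01,
        -1.62518613e-01],
       [ 0.00000000e+00,  0.00000000e+00,  0.00000000e+00,
         1.00000000e+00]])}
```

View pics/scene0.png

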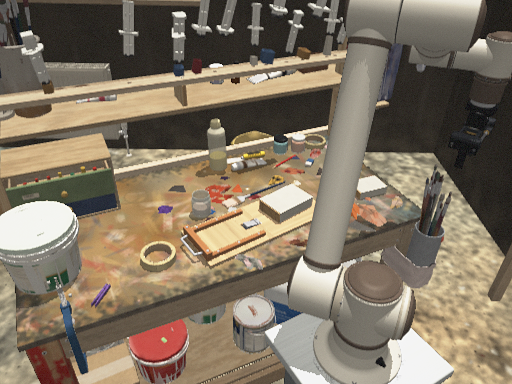

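View pics/top0.png

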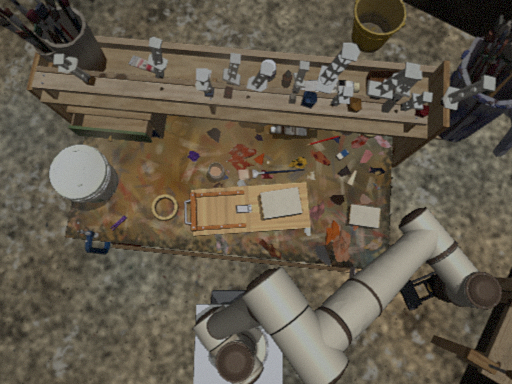

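View pics/wrist0.png

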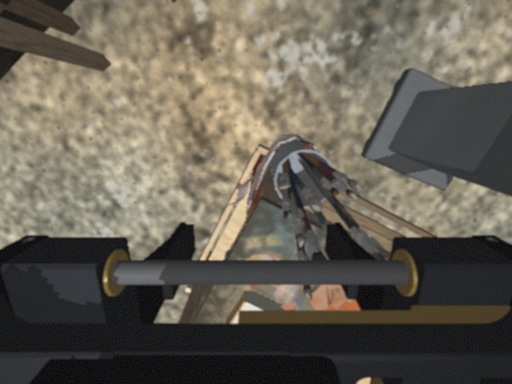

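The top view shows the tray with its lane and stop to the left (px 190–310, 183–235). The large panel is on the apron at about (281,203), and the small decoy is at (365,216).

```bash
cat > h.py <<'E'
import numpy as np,cv2
from station import r,cams
def ray(name,uv,z,s=None):
    m=cams.camera_model(name);K=m["intrinsics"]
    if name=="wrist":
        T=np.eye(4);T[:3,:3]=s["ee_rot"];T[:3,3]=s["tcp_pos"];C=T@m["T_tool_cam"]
    else: C=np.linalg.inv(m["extrinsics"])
    uv=np.atleast_2d(np.array(uv,float))
    d=np.c_[uv,np.ones(len(uv))]@np.linalg.inv(K).T@C[:3,:3].T
    return C[:3,3]+d*((z-C[2,3])/d[:,2])[:,None]
E
python3 - <<'E'
from h import *
im=cv2.imread("pics/top0.png")
c=im[150:250,150:400];cv2.imwrite("pics/topc.png",cv2.resize(c,None,fx=3.2,fy=3.2,interpolation=cv2.INTER_CUBIC))
im=cv2.imread("pics/scene0.png")
c=im[120:280,130:390];cv2.imwrite("pics/scc.png",cv2.resize(c,None,fx=3,fy=3,interpolation=cv2.INTER_CUBIC))
print(ray("top",[[190,192],[305,183],[310,226],[191,235]],0.012))
print(ray("top",[[281,203]],0.052))
E
```

```text
[[ 0.56941654  0.19671494  0.012     ]
 [ 0.60917594 -0.2513154   0.012     ]
 [ 0.44083207 -0.26775011  0.012     ]
 [ 0.40256759  0.18573896  0.012     ]]
[[ 0.5221684  -0.15474515  0.052     ]]
```

View pics/topc.png

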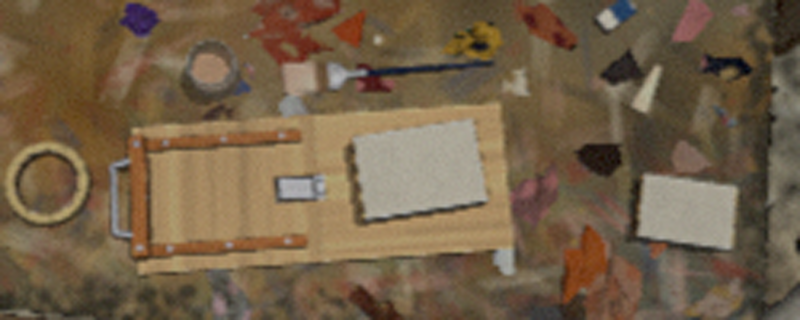

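View pics/scc.png

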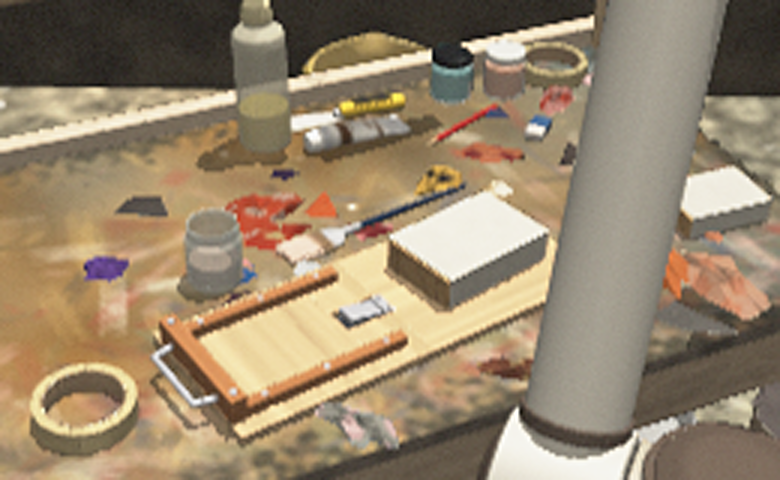

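Emit:
drive_tool(deltas=[{"dz":-0.05},{"dz":-0.1},{"dx":-0.05,"dy":0.04,"dz":-0.1,"wz":8},{"dx":-0.09,"dy":0.07,"dz":-0.1,"wz":16},{"dx":-0.13,"dy":0.105,"dz":-0.1,"wz":24},{"dx":-0.17,"dy":0.14,"dz":-0.1,"wz":32},{"dx":-0.21,"dy":0.17,"dz":-0.1,"wz":40},{"dx":-0.25,"dy":0.205,"dz":-0.1,"wz":48},{"dx":-0.29,"dy":0.24,"dz":-0.1,"wz":56},{"dx":-0.33,"dy":0.27,"dz":-0.1,"wz":64},{"dx":-0.37,"dy":0.3,"dz":-0.1,"wz":72},{"dx":-0.41,"dy":0.335,"dz":-0.1,"wz":80},{"dx":-0.443,"dy":0.36,"dz":-0.1,"wz":88},{"dx":-0.443,"dy":0.36,"dz":-0.1,"wz":96},{"dx":-0.443,"dy":0.36,"dz":-0.1,"wz":104},{"dx":-0.443,"dy":0.36,"dz":-0.1,"wz":107},{"dx":-0.443,"dy":0.36,"dz":-0.1,"wz":107},{"dx":-0.443,"dy":0.36,"dz":-0.1,"wz":107}])

```text
schema error: expected keys dx, dy, dz, wx, wy, wz
```

Run:
```python
from h import *
import pickle
s=r.sense();im=cams.capture("wrist")[...,::-1].copy();cv2.imwrite("pics/w1.png",im);pickle.dump(s,open("s1.pkl","wb"))
print(s["time_s"],s["tcp_pos"],s["ee_rot"],s["joints"])
cv2.imwrite("pics/w1b.png",cv2.resize(im,None,fx=1.5,fy=1.5,interpolation=cv2.INTER_CUBIC))
```

```text
0.15 [ 0.23504242 -0.5786463   0.22172614] [[-9.26547029e-01 -3.76178328e-01 -6.84594594e-04]
 [-3.76178942e-01  9.26545871e-01  1.46741820e-03]
 [ 8.22973712e-05  1.61716204e-03 -9.99998689e-01]] [-5.30785133e+01  2.20799508e+01  3.98944517e-01 -2.05931959e-02
 -6.84097740e+01 -1.48167003e+01]
```

View pics/w1b.png

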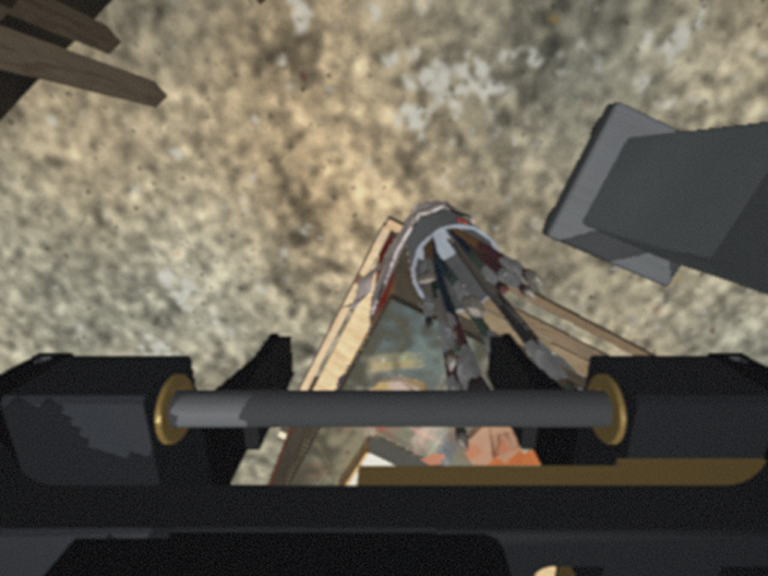

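The wrist picture is unchanged because the move was refused. Every row needs all six keys.

Emit:
drive_tool(deltas=[{"dx":0,"dy":0,"dz":-0.05,"wx":0,"wy":0,"wz":0},{"dx":0,"dy":0,"dz":-0.1,"wx":0,"wy":0,"wz":0},{"dx":-0.04,"dy":0.03,"dz":-0.1,"wx":0,"wy":0,"wz":8},{"dx":-0.08,"dy":0.06,"dz":-0.1,"wx":0,"wy":0,"wz":16},{"dx":-0.12,"dy":0.095,"dz":-0.1,"wx":0,"wy":0,"wz":24},{"dx":-0.16,"dy":0.13,"dz":-0.1,"wx":0,"wy":0,"wz":32},{"dx":-0.2,"dy":0.16,"dz":-0.1,"wx":0,"wy":0,"wz":40},{"dx":-0.24,"dy":0.195,"dz":-0.1,"wx":0,"wy":0,"wz":48},{"dx":-0.28,"dy":0.23,"dz":-0.1,"wx":0,"wy":0,"wz":56},{"dx":-0.32,"dy":0.26,"dz":-0.1,"wx":0,"wy":0,"wz":64},{"dx":-0.36,"dy":0.29,"dz":-0.1,"wx":0,"wy":0,"wz":72},{"dx":-0.4,"dy":0.325,"dz":-0.1,"wx":0,"wy":0,"wz":80},{"dx":-0.443,"dy":0.36,"dz":-0.1,"wx":0,"wy":0,"wz":88},{"dx":-0.443,"dy":0.36,"dz":-0.1,"wx":0,"wy":0,"wz":96},{"dx":-0.443,"dy":0.36,"dz":-0.1,"wx":0,"wy":0,"wz":104},{"dx":-0.443,"dy":0.36,"dz":-0.1,"wx":0,"wy":0,"wz":107},{"dx":-0.443,"dy":0.36,"dz":-0.1,"wx":0,"wy":0,"wz":107},{"dx":-0.443,"dy":0.36,"dz":-0.1,"wx":0,"wy":0,"wz":107}], gripper=0.5)

```text
time_s: 2.0
tcp_pos: [0.5123, -0.1059, 0.3212]
ee_rot: [[-0.127, 0.992, -0.003], [0.992, 0.127, 0.03], [0.03, 0.001, -1.0]]
wrist_force: [-0.4, -1.6, -0.6]
gripper_width: 0.504
```

Run:
```python
from h import *
import pickle
s=r.sense();im=cams.capture("wrist")[...,::-1].copy();cv2.imwrite("pics/w2.png",im);pickle.dump(s,open("s2.pkl","wb"))
print(s["time_s"],s["tcp_pos"],s["ee_rot"],s["joints"],s["joint_velocities"])
cv2.imwrite("pics/w2b.png",cv2.resize(im,None,fx=1.5,fy=1.5,interpolation=cv2.INTER_CUBIC))
```

```text
2.0 [ 0.51227711 -0.10594175  0.32121858] [[-0.12661635  0.99194847 -0.00255662]
 [ 0.99150102  0.12663608  0.02981649]
 [ 0.02990018  0.00124036 -0.99955212]] [   5.04204736    9.06907429   -2.71098802   -1.75177753  -78.22106416
 -177.40808704] [ 0.06274508 -0.53802867 -0.37192384  0.0998028   0.03982307  0.11123557]
```

View pics/w2b.png

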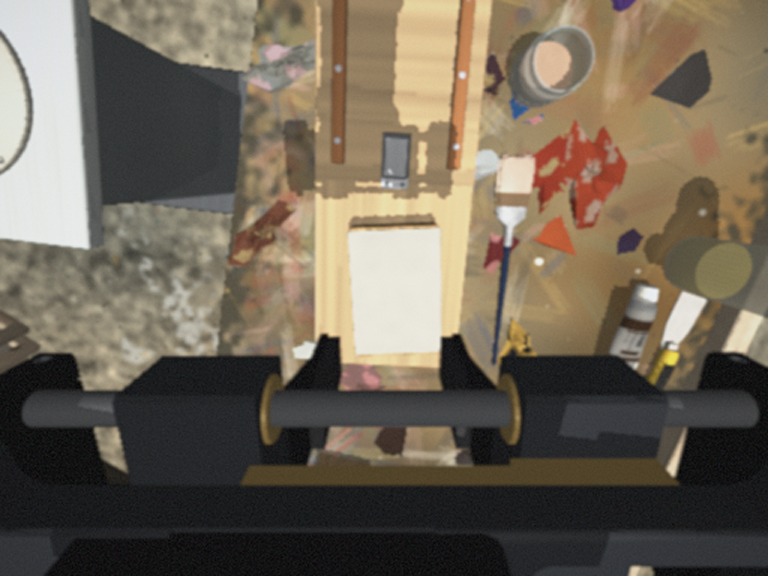

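The panel's white face is at about (395,290) in the enlarged view. The rails are at px 338 and 462, with the tongue at (396,160). J6 is at its limit, so I'll push with the tool turned half round. First I'll measure from this view.

```bash
cat > meas.py <<'E'
from h import *
def panel(im,s,name="wrist",roi=None,z=0.052):
    hsv=cv2.cvtColor(im,cv2.COLOR_BGR2HSV)
    m=((hsv[...,1]<50)&(hsv[...,2]>165)).astype(np.uint8)
    if roi: q=np.zeros_like(m);q[roi[1]:roi[3],roi[0]:roi[2]]=1;m*=q
    m=cv2.morphologyEx(m,cv2.MORPH_OPEN,np.ones((3,3)))
    cs,_=cv2.findContours(m,0,cv2.CHAIN_APPROX_NONE);c=max(cs,key=cv2.contourArea)
    P=ray(name,c[:,0,:],z,s)[:,:2]
    rc=cv2.minAreaRect((P*1000).astype(np.float32))
    return rc,P,m
def rails(im,s,name="wrist",roi=None,z=0.026):
    hsv=cv2.cvtColor(im,cv2.COLOR_BGR2HSV)
    m=((hsv[...,0]>5)&(hsv[...,0]<16)&(hsv[...,1]>120)&(hsv[...,2]>60)).astype(np.uint8)
    if roi: q=np.zeros_like(m);q[roi[1]:roi[3],roi[0]:roi[2]]=1;m*=q
    cs,_=cv2.findContours(m,0,cv2.CHAIN_APPROX_NONE);cs=sorted(cs,key=cv2.contourArea)[::-1][:3]
    out=[]
    for c in cs:
        P=ray(name,c[:,0,:],z,s)[:,:2]
        out.append((cv2.contourArea(c),cv2.minAreaRect((P*1000).astype(np.float32)),cv2.boundingRect(c)))
    return out,m
E
python3 - <<'E'
from meas import *
import pickle
s=pickle.load(open("s2.pkl","rb"));im=cv2.imread("pics/w2.png")
rc,P,m=panel(im,s,roi=(215,140,310,238));print(rc, cv2.boxPoints(rc))
o,m2=rails(im,s,roi=(210,0,330,120))
for x in o:print(x, cv2.boxPoints(x[1]).round(1).tolist())
v=im.copy();v[m>0]=(255,0,0);v[m2>0]=(0,255,0)
cv2.imwrite("pics/m2.png",cv2.resize(v[:250,180:360],None,fx=3,fy=2.4,interpolation=cv2.INTER_NEAREST))
t=cv2.imread("pics/top0.png")
rc,P,m=panel(t,None,"top",roi=(250,180,310,225));print("top",rc)
o,m2=rails(t,None,"top",roi=(185,180,260,240))
for x in o:print(x, cv2.boxPoints(x[1]).round(1).tolist())
E
```

```text
((524.6184692382812, -152.82992553710938), (99.65912628173828, 143.6059112548828), 9.223061561584473) [[ 463.92462   -89.941864]
 [ 486.9416   -231.6912  ]
 [ 585.3123   -215.71799 ]
 [ 562.29535   -73.96866 ]]
(722.0, ((563.8051147460938, 69.0419692993164), (13.235530853271484, 159.5236053466797), 4.440110683441162), (299, 0, 17, 113)) [[551.0, 148.10000610351562], [563.4000244140625, -11.0], [576.5999755859375, -10.0], [564.2000122070312, 149.10000610351562]]
(646.5, ((437.6913146972656, 56.08700942993164), (12.47831916809082, 153.4337158203125), 4.282505035400391), (221, 0, 10, 109)) [[425.70001220703125, 132.10000610351562], [437.20001220703125, -20.899999618530273], [449.6000061035156, -19.899999618530273], [438.20001220703125, 133.10000610351562]]
top ((526.53173828125, -154.59432983398438), (95.13903045654297, 138.78904724121094), 9.409219741821289)
(295.5, ((501.4434814453125, 144.55426025390625), (156.9273223876953, 127.28570556640625), 4.841271877288818), (185, 190, 36, 41)) [[417.8999938964844, 201.3000030517578], [428.6000061035156, 74.5], [585.0, 87.80000305175781], [574.2999877929688, 214.60000610351562]]
(37.5, ((565.9398803710938, 45.75680923461914), (11.787970542907715, 57.89593505859375), 0.4948611557483673), (221, 191, 16, 4)) [[559.7999877929688, 74.69999694824219], [560.2999877929688, 16.799999237060547], [572.0999755859375, 16.899999618530273], [571.5999755859375, 74.80000305175781]]
(37.5, ((438.5380554199219, 37.13328170776367), (11.392167091369629, 60.65778732299805), 0.49685540795326233), (222, 224, 17, 4)) [[432.6000061035156, 67.4000015258789], [433.1000061035156, 6.800000190734863], [444.5, 6.900000095367432], [444.0, 67.5]]
```

View pics/m2.png

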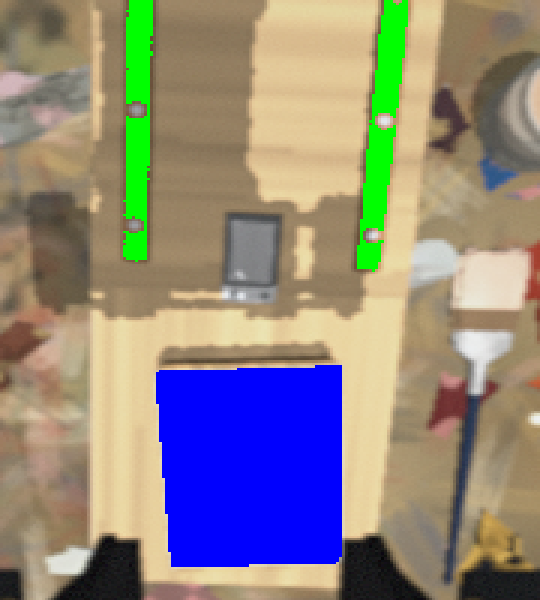

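The panel is at tray x≈-121 mm, y≈-7 mm, with yaw about +4.8° relative to the tray. The tray is turned about 4.45° in the world. Next I turn the tool half round and go behind the outer end.

Emit:
drive_tool(deltas=[{"dx":-0.02,"dy":0,"dz":0,"wx":0,"wy":0,"wz":-8},{"dx":-0.04,"dy":0,"dz":0,"wx":0,"wy":0,"wz":-16},{"dx":-0.06,"dy":0,"dz":0,"wx":0,"wy":0,"wz":-24},{"dx":-0.08,"dy":0,"dz":0,"wx":0,"wy":0,"wz":-32},{"dx":-0.1,"dy":0,"dz":0,"wx":0,"wy":0,"wz":-40},{"dx":-0.12,"dy":0,"dz":0,"wx":0,"wy":0,"wz":-48},{"dx":-0.14,"dy":0,"dz":0,"wx":0,"wy":0,"wz":-56},{"dx":-0.16,"dy":0,"dz":0,"wx":0,"wy":0,"wz":-64},{"dx":-0.17,"dy":0,"dz":0,"wx":0,"wy":0,"wz":-72},{"dx":-0.17,"dy":0,"dz":0,"wx":0,"wy":0,"wz":-80},{"dx":-0.17,"dy":0,"dz":0,"wx":0,"wy":0,"wz":-88},{"dx":-0.17,"dy":0,"dz":0,"wx":0,"wy":0,"wz":-96},{"dx":-0.17,"dy":0,"dz":0,"wx":0,"wy":0,"wz":-104},{"dx":-0.17,"dy":0,"dz":0,"wx":0,"wy":0,"wz":-112},{"dx":-0.17,"dy":0,"dz":0,"wx":0,"wy":0,"wz":-120},{"dx":-0.17,"dy":0,"dz":0,"wx":0,"wy":0,"wz":-128},{"dx":-0.17,"dy":0,"dz":0,"wx":0,"wy":0,"wz":-136},{"dx":-0.17,"dy":0,"dz":0,"wx":0,"wy":0,"wz":-144}], gripper=0.6)

```text
time_s: 3.85
tcp_pos: [0.5336, -0.2743, 0.3166]
ee_rot: [[-0.475, -0.88, -0.002], [-0.879, 0.475, 0.03], [-0.025, 0.016, -1.0]]
wrist_force: [-1.1, 0.5, -0.6]
gripper_width: 0.6
```

```bash
cat > go.py <<'E'
# work out the tool-axis shift/turn to a world target: x y z (m) and heading angle (deg) of the push direction
import sys
from h import *
from scipy.spatial.transform import Rotation as Rn
s=r.sense();x,y,z,a=map(float,sys.argv[1:5])
h=np.array([-np.sin(np.radians(a)),np.cos(np.radians(a)),0]);X=-h;Z=np.array([0,0,-1.]);Y=np.cross(Z,X)
R=s["ee_rot"];D=np.c_[X,Y,Z]
print("t",s["time_s"],"tcp",s["tcp_pos"].round(4),"j",s["joints"].round(1),"F",s["wrist_force"].round(1),"w",s["gripper_width"])
print("head",np.degrees(np.arctan2(R[0,0],-R[1,0])),"tool z",R[:,2].round(4))
print("shift",(R.T@(np.array([x,y,z])-s["tcp_pos"])).round(4),"turn",np.degrees(Rn.from_matrix(R.T@D).as_rotvec()).round(2))
E
python3 go.py 0.5443 -0.2714 0.32 9.25
```

```text
t 3.85 tcp [ 0.5336 -0.2743  0.3166] j [-12.6  17.3   7.5  -1.7 -80.6 -15.5] F [-1.1  0.5 -0.6] w 0.5996608006383527
head -28.387469898294885 tool z [-0.0018  0.0298 -0.9996]
shift [-0.0077 -0.008  -0.0033] turn [  0.39   1.7  -37.62]
```

Emit:
drive_tool(deltas=[{"dx":-0.002,"dy":-0.002,"dz":0.03,"wx":0.39,"wy":1.7,"wz":-8},{"dx":-0.004,"dy":-0.004,"dz":0.06,"wx":0.39,"wy":1.7,"wz":-16},{"dx":-0.008,"dy":-0.008,"dz":0.09,"wx":0.39,"wy":1.7,"wz":-24},{"dx":-0.008,"dy":-0.008,"dz":0.12,"wx":0.39,"wy":1.7,"wz":-32},{"dx":-0.008,"dy":-0.008,"dz":0.15,"wx":0.39,"wy":1.7,"wz":-37.6},{"dx":-0.008,"dy":-0.008,"dz":0.18,"wx":0.39,"wy":1.7,"wz":-37.6},{"dx":-0.008,"dy":-0.008,"dz":0.18,"wx":0.39,"wy":1.7,"wz":-37.6},{"dx":-0.008,"dy":-0.008,"dz":0.18,"wx":0.39,"wy":1.7,"wz":-37.6}])

```text
time_s: 4.65
tcp_pos: [0.5447, -0.266, 0.1373]
ee_rot: [[0.155, -0.988, -0.0], [-0.988, -0.155, -0.001], [0.001, 0.0, -1.0]]
wrist_force: [-0.1, 0.2, -0.2]
gripper_width: 0.598
```

```bash
python3 go.py 0.5443 -0.2714 0.022 9.25
python3 - <<'E'
from h import *
for n in("scene","top","wrist"):
    im=cams.capture(n);cv2.imwrite(f"pics/{n}3.png",im[...,::-1])
t=cv2.imread("pics/top3.png")[150:270,150:400];cv2.imwrite("pics/topc3.png",cv2.resize(t,None,fx=3.2,fy=3.2,interpolation=cv2.INTER_CUBIC))
E
```

```text
t 4.65 tcp [ 0.5447 -0.266   0.1373] j [-10.7  24.3  -9.1   0.1 -56.7  19.6] F [-0.1  0.2 -0.2] w 0.5978815445098206
head 8.92140005187159 tool z [-4.e-04 -7.e-04 -1.e+00]
shift [0.0052 0.0011 0.1153] turn [ 0.03 -0.04 -0.33]
```

View pics/topc3.png

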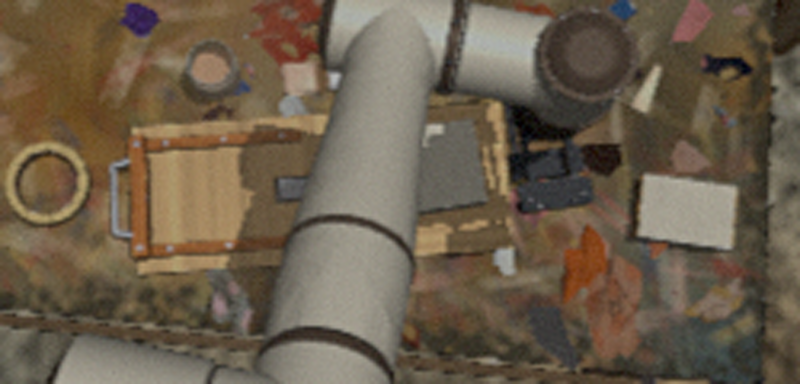

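View pics/scene3.png

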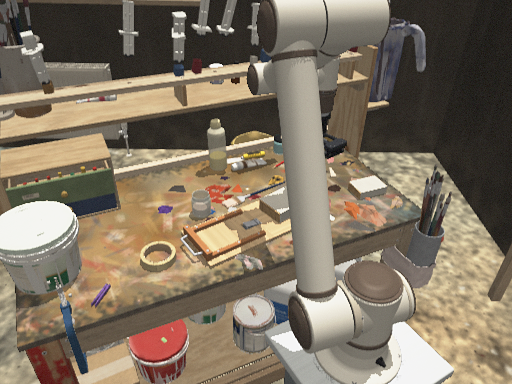

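The gripper hangs just behind the panel's outer end (top crop: fingers at px 550, panel end at 490), lined up with it. Now I descend.

Emit:
drive_tool(deltas=[{"dx":0.005,"dy":0.001,"dz":0.03,"wx":0,"wy":0,"wz":-0.3},{"dx":0.005,"dy":0.001,"dz":0.06,"wx":0,"wy":0,"wz":-0.3},{"dx":0.005,"dy":0.001,"dz":0.08,"wx":0,"wy":0,"wz":-0.3},{"dx":0.005,"dy":0.001,"dz":0.095,"wx":0,"wy":0,"wz":-0.3},{"dx":0.005,"dy":0.001,"dz":0.107,"wx":0,"wy":0,"wz":-0.3},{"dx":0.005,"dy":0.001,"dz":0.113,"wx":0,"wy":0,"wz":-0.3},{"dx":0.005,"dy":0.001,"dz":0.113,"wx":0,"wy":0,"wz":-0.3},{"dx":0.005,"dy":0.001,"dz":0.113,"wx":0,"wy":0,"wz":-0.3}])

```text
time_s: 5.6
tcp_pos: [0.545, -0.271, 0.0246]
ee_rot: [[0.16, -0.987, 0.001], [-0.987, -0.16, -0.001], [0.001, -0.001, -1.0]]
wrist_force: [-0.2, 0.9, -0.0]
gripper_width: 0.601
```

```bash
python3 go.py 0.5386 -0.2369 0.022 9.25
```

```text
t 5.6 tcp [ 0.545  -0.271   0.0246] j [-11.2  32.  -15.    0.  -42.9  20.4] F [-0.2  0.9 -0. ] w 0.6012221990037012
head 9.222173986617886 tool z [ 1.4e-03 -5.0e-04 -1.0e+00]
shift [-0.0347  0.0009  0.0025] turn [-0.07 -0.04 -0.03]
```

Emit:
drive_tool(deltas=[{"dx":-0.006,"dy":0.001,"dz":0.002,"wx":0,"wy":0,"wz":0},{"dx":-0.012,"dy":0.001,"dz":0.002,"wx":0,"wy":0,"wz":0},{"dx":-0.018,"dy":0.001,"dz":0.002,"wx":0,"wy":0,"wz":0},{"dx":-0.022,"dy":0.001,"dz":0.002,"wx":0,"wy":0,"wz":0},{"dx":-0.025,"dy":0.001,"dz":0.002,"wx":0,"wy":0,"wz":0},{"dx":-0.027,"dy":0.001,"dz":0.002,"wx":0,"wy":0,"wz":0},{"dx":-0.029,"dy":0.001,"dz":0.002,"wx":0,"wy":0,"wz":0},{"dx":-0.031,"dy":0.001,"dz":0.002,"wx":0,"wy":0,"wz":0},{"dx":-0.033,"dy":0.001,"dz":0.002,"wx":0,"wy":0,"wz":0},{"dx":-0.035,"dy":0.001,"dz":0.002,"wx":0,"wy":0,"wz":0}])

```text
time_s: 6.6
tcp_pos: [0.5378, -0.2367, 0.0216]
ee_rot: [[0.16, -0.987, -0.0], [-0.987, -0.16, -0.0], [0.0, 0.0, -1.0]]
wrist_force: [-0.5, -0.9, -0.9]
gripper_width: 0.602
```

```bash
python3 - <<'E'
from h import *
im=cams.capture("wrist");cv2.imwrite("pics/w5.png",im[...,::-1])
t=cams.capture("top")[...,::-1];cv2.imwrite("pics/top5.png",t)
t=t[150:270,150:400];cv2.imwrite("pics/topc5.png",cv2.resize(t,None,fx=3.2,fy=3.2,interpolation=cv2.INTER_CUBIC))
E
python3 go.py 0.5386 -0.2369 0.022 9.25
```

```text
t 6.7 tcp [ 0.5377 -0.2364  0.0216] j [ -7.9  30.7 -18.3   0.  -41.   17.1] F [-0.9 -0.8  0.1] w 0.6036536130530226
head 9.206430618442724 tool z [-3.e-04 -0.e+00 -1.e+00]
shift [ 0.0007 -0.0008 -0.0004] turn [ 0.01  0.   -0.04]
```

View pics/w5.png

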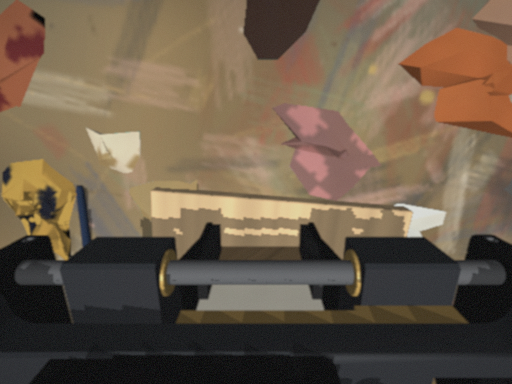

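View pics/topc5.png

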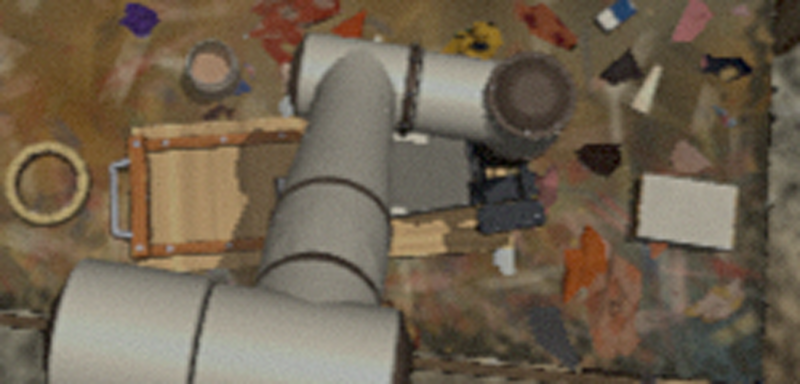

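The fingertips are at the outer end: the wrist view shows the end between the fingers at about (256,255). Now one gentle push that takes out both the offset and the yaw before the lane mouth.

Emit:
drive_tool(deltas=[{"dx":-0.003,"dy":0.0005,"dz":0,"wx":0,"wy":0,"wz":0.25},{"dx":-0.006,"dy":0.001,"dz":0,"wx":0,"wy":0,"wz":0.5},{"dx":-0.009,"dy":0.0015,"dz":0,"wx":0,"wy":0,"wz":0.8},{"dx":-0.012,"dy":0.002,"dz":0,"wx":0,"wy":0,"wz":1.05},{"dx":-0.015,"dy":0.0025,"dz":0,"wx":0,"wy":0,"wz":1.3},{"dx":-0.018,"dy":0.003,"dz":0,"wx":0,"wy":0,"wz":1.6},{"dx":-0.021,"dy":0.0035,"dz":0,"wx":0,"wy":0,"wz":1.85},{"dx":-0.024,"dy":0.004,"dz":0,"wx":0,"wy":0,"wz":2.1},{"dx":-0.027,"dy":0.0045,"dz":0,"wx":0,"wy":0,"wz":2.4},{"dx":-0.03,"dy":0.005,"dz":0,"wx":0,"wy":0,"wz":2.6},{"dx":-0.033,"dy":0.0055,"dz":0,"wx":0,"wy":0,"wz":2.9},{"dx":-0.036,"dy":0.006,"dz":0,"wx":0,"wy":0,"wz":3.1},{"dx":-0.039,"dy":0.0065,"dz":0,"wx":0,"wy":0,"wz":3.4},{"dx":-0.042,"dy":0.007,"dz":0,"wx":0,"wy":0,"wz":3.65},{"dx":-0.045,"dy":0.0075,"dz":0,"wx":0,"wy":0,"wz":3.9},{"dx":-0.048,"dy":0.008,"dz":0,"wx":0,"wy":0,"wz":4.2},{"dx":-0.051,"dy":0.0085,"dz":0,"wx":0,"wy":0,"wz":4.5},{"dx":-0.054,"dy":0.009,"dz":0,"wx":0,"wy":0,"wz":4.75},{"dx":-0.055,"dy":0.0092,"dz":0,"wx":0,"wy":0,"wz":4.76}])

```text
time_s: 8.6
tcp_pos: [0.5198, -0.1833, 0.0217]
ee_rot: [[0.078, -0.997, -0.0], [-0.997, -0.078, 0.0], [-0.0, 0.0, -1.0]]
wrist_force: [0.9, -2.8, -2.0]
gripper_width: 0.599
```

```bash
python3 go.py 0.5165 -0.179 0.022 4.45
python3 - <<'E'
from h import *
im=cams.capture("wrist");cv2.imwrite("pics/w6.png",im[...,::-1])
t=cams.capture("top")[...,::-1];cv2.imwrite("pics/top6.png",t)
t=t[150:270,150:400];cv2.imwrite("pics/topc6.png",cv2.resize(t,None,fx=3.2,fy=3.2,interpolation=cv2.INTER_CUBIC))
t=cams.capture("scene")[...,::-1];cv2.imwrite("pics/scene6.png",t)
c=t[120:280,130:390];cv2.imwrite("pics/scc6.png",cv2.resize(c,None,fx=3,fy=3,interpolation=cv2.INTER_CUBIC))
E
```

```text
t 8.6 tcp [ 0.5198 -0.1833  0.0217] j [ -2.6  28.1 -23.6  -0.  -38.3   7. ] F [ 0.9 -2.8 -2. ] w 0.5990258680178109
head 4.447977697347924 tool z [-2.e-04  0.e+00 -1.e+00]
shift [-0.0045  0.0029 -0.0003] turn [ 0.01  0.   -0.  ]
```

View pics/w6.png

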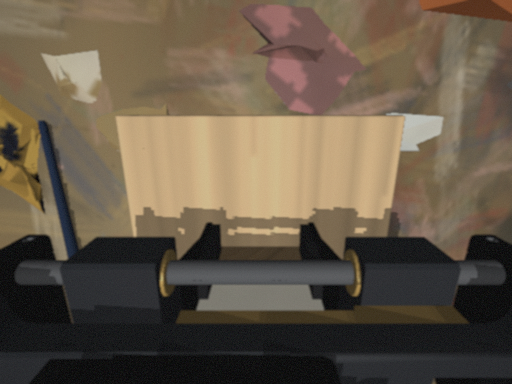

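View pics/topc6.png

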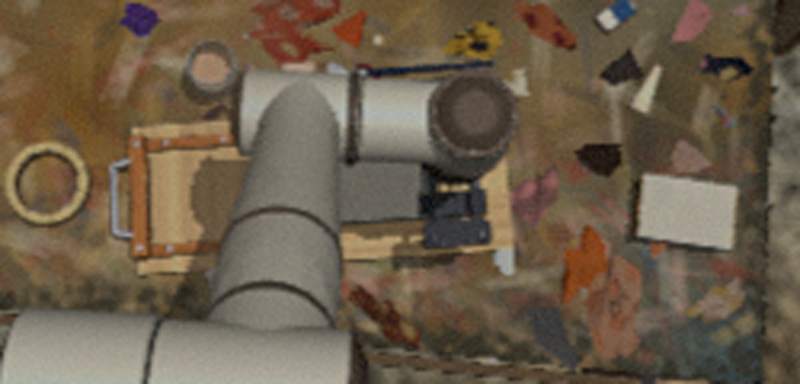

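View pics/scc6.png

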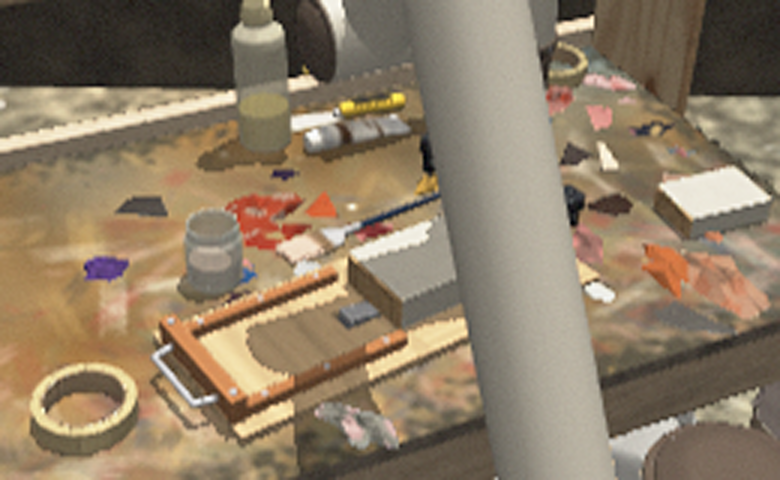

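The wrist view shows the tray's outer edge level (row 116, px 117–403), so the tool is aligned and centred. I'll check the panel's front corners in the scene view.

```bash
cat > tr.py <<'E'
import numpy as np
M=np.array([.5067,-.0155]);a=np.radians(4.45);u=np.array([-np.sin(a),np.cos(a)]);v=np.array([-np.cos(a),-np.sin(a)])
def tray(P): 
    d=np.atleast_2d(P)[:,:2]-M; return np.c_[d@u*1000+18,d@v*1000].round(1)
E
python3 - <<'E'
from h import *;from tr import *
t=cv2.imread("pics/scene6.png")
c=t[190:245,225:310];cv2.imwrite("pics/sz6.png",cv2.resize(c,None,fx=9,fy=9,interpolation=cv2.INTER_CUBIC))
print(tray(ray("scene",[[245.7,206],[264,219.3]],.051)))
# scene calibration check with rail starts (top, z .026)
print(tray(ray("wrist",[[117,116],[403,116]],.012,r.sense())))
E
```

```text
[[ 13.3 -43.6]
 [  4.7  43.2]]
[[-226.9  -88.2]
 [-226.9   88.2]]
```

View pics/sz6.png

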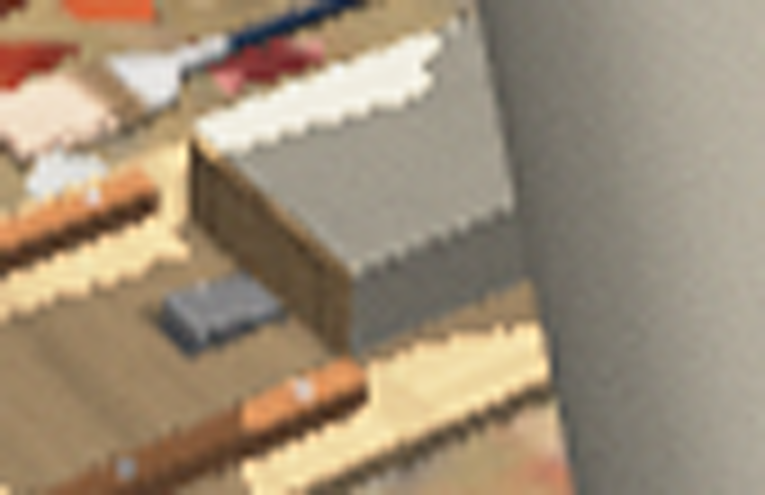

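Run:
```python
import cv2
a=cv2.imread("pics/w6.png")[200:330,170:350]
cv2.imwrite("pics/wz6.png",cv2.resize(a,None,fx=4.4,fy=4.4,interpolation=cv2.INTER_CUBIC))
```

```text
(no output)
```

View pics/wz6.png

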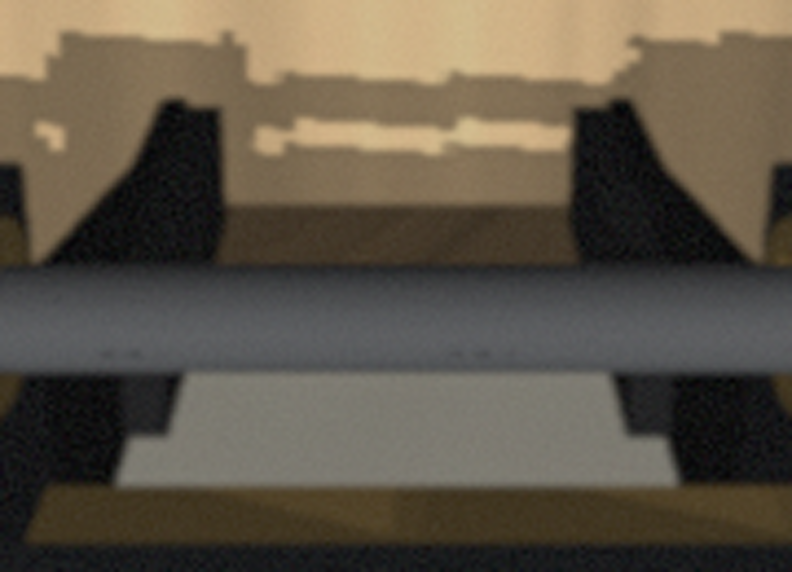

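Run:
```python
from h import *;from tr import *
f=lambda p:[225+p[0]/9-.5,190+p[1]/9-.5]
print("top corners",tray(ray("scene",[f((193,138)),f((352,272))],.051)))
print("bottom near/far",tray(ray("scene",[f((355,355)),f((190,220))],.012)))
print("rail near start inner/outer, far rail inner/outer top",tray(ray("scene",[f((335,362)),f((365,375)),f((160,205)),f((140,172))],.026)))
print("end edge",tray(ray("wrist",[[222,246.8],[299,246.8]],.012,r.sense())), tray(r.sense()["tcp_pos"]))
```

```text
top corners [[  9.2 -48.3]
 [  6.9  44.2]]
bottom near/far [[  3.1  42.7]
 [  8.  -51.5]]
rail near start inner/outer, far rail inner/outer top [[ 21.1  55.5]
 [ 16.7  66.6]
 [ 22.2 -49.6]
 [ 17.4 -69.7]]
end edge [[-136.9  -27.3]
 [-136.9   27.8]] [[-150.3   -0. ]]
```

Front corners in the scene view give y≈-2±3 mm, too coarse for a 7 mm gap. There's plenty of time, so I'll back off and take a proper wrist look from above the lane.

Emit:
drive_tool(deltas=[{"dx":0.015,"dy":0,"dz":0,"wx":0,"wy":0,"wz":0},{"dx":0.035,"dy":0,"dz":0,"wx":0,"wy":0,"wz":0},{"dx":0.035,"dy":0,"dz":-0.045,"wx":0,"wy":0,"wz":0},{"dx":0.035,"dy":0,"dz":-0.09,"wx":0,"wy":0,"wz":0},{"dx":0.035,"dy":0,"dz":-0.135,"wx":0,"wy":0,"wz":0},{"dx":0,"dy":0,"dz":-0.165,"wx":0,"wy":0,"wz":0},{"dx":-0.035,"dy":0,"dz":-0.195,"wx":0,"wy":0,"wz":0},{"dx":-0.07,"dy":0,"dz":-0.22,"wx":0,"wy":0,"wz":0},{"dx":-0.11,"dy":0,"dz":-0.24,"wx":0,"wy":0,"wz":0},{"dx":-0.15,"dy":0,"dz":-0.26,"wx":0,"wy":0,"wz":0},{"dx":-0.19,"dy":0,"dz":-0.26,"wx":0,"wy":0,"wz":0},{"dx":-0.2,"dy":0,"dz":-0.26,"wx":0,"wy":0,"wz":0},{"dx":-0.2,"dy":0,"dz":-0.26,"wx":0,"wy":0,"wz":0},{"dx":-0.2,"dy":0,"dz":-0.26,"wx":0,"wy":0,"wz":0}])

```text
time_s: 10.15
tcp_pos: [0.5043, 0.0151, 0.2814]
ee_rot: [[0.077, -0.997, -0.001], [-0.997, -0.077, -0.0], [0.0, 0.001, -1.0]]
wrist_force: [-0.4, -0.6, 0.2]
gripper_width: 0.599
```

```bash
python3 go.py 0.5042 0.0164 0.28 4.45
python3 - <<'E'
from meas import *
import pickle
s=r.sense();im=cams.capture("wrist")[...,::-1].copy();cv2.imwrite("pics/w7.png",im);pickle.dump(s,open("s7.pkl","wb"))
cv2.imwrite("pics/w7b.png",cv2.resize(im,None,fx=1.5,fy=1.5,interpolation=cv2.INTER_CUBIC))
E
```

```text
t 10.15 tcp [0.5043 0.0151 0.2814] j [ 20.2   8.  -10.3  -0.  -71.8 -15.7] F [-0.4 -0.6  0.2] w 0.5987966087693084
head 4.427650502384784 tool z [-1.1e-03 -3.0e-04 -1.0e+00]
shift [-0.0013  0.      0.0014] turn [ 0.06 -0.01 -0.02]
```

View pics/w7b.png

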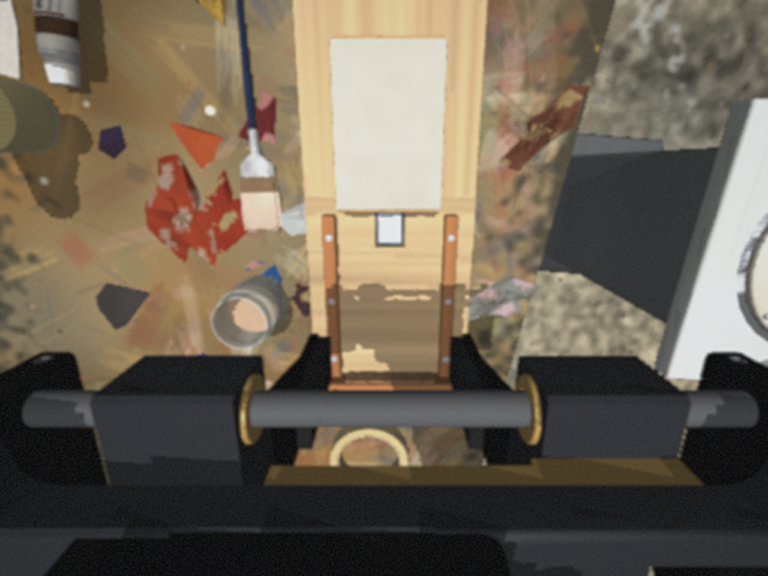

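Clear view: the panel is at px (388,125) in the enlarged picture, nearly centred between the rails (330 and 450), with its front at the lane mouth.

Run:
```python
from meas import *
from tr import *
import pickle
s=pickle.load(open("s7.pkl","rb"));im=cv2.imread("pics/w7.png")
rc,P,m=panel(im,s,roi=(205,15,305,150));print(rc);T=tray(P)
print("panel tray",tray(np.array(rc[0])/1000),T.min(0),T.max(0))
o,m2=rails(im,s,roi=(205,138,310,250))
for x in o:
  b=cv2.boxPoints(x[1]);print(x[0],x[1][1:],tray(b/1000).tolist())
v=im.copy();v[m>0]=(255,0,0);v[m2>0]=(0,255,0)
cv2.imwrite("pics/m7.png",cv2.resize(v[:260,170:350],None,fx=3,fy=2.3,interpolation=cv2.INTER_NEAREST))
# front/back edge mid y & side lines
for lo,hi in((-130,-100),(-60,-30),(-20,5)):
  q=T[(T[:,0]>lo)&(T[:,0]<hi)];print(lo,q[q[:,1]<0,1].mean(),q[q[:,1]>0,1].mean())
# rail inner edges per row
for row in (150,165,180,200,220):
  cs=np.where(m2[row])[0];L=cs[cs<255];Rr=cs[cs>255]
  if len(L) and len(Rr): print(row,tray(ray("wrist",[[L.min(),row],[L.max()+1,row],[Rr.min(),row],[Rr.max()+1,row]],.026,s))[:,:].tolist())
```

```text
((514.309814453125, -96.24069213867188), (100.60618591308594, 142.92840576171875), 4.399952411651611)
panel tray [[-63.1  -1.3]] [-134.5  -51.7] [ 8.4 49. ]
576.0 ((15.67089557647705, 181.31210327148438), 3.7568836212158203) [[200.0, 68.4], [18.7, 70.6], [18.5, 54.9], [199.8, 52.7]]
339.5 ((13.23971176147461, 91.110595703125), 4.408653259277344) [[109.7, -56.8], [18.6, -56.8], [18.6, -70.0], [109.7, -70.1]]
218.5 ((12.173768997192383, 86.47257995605469), 4.548815727233887) [[199.6, -56.9], [113.1, -57.0], [113.2, -69.2], [199.6, -69.1]]
-130 -50.89200000000001 48.172
-60 -50.886956521739116 47.765217391304354
-20 -50.85 47.761111111111106
150 [[27.8, -69.2], [27.8, -55.3], [27.9, 58.1], [27.9, 70.5]]
165 [[51.4, -68.8], [51.4, -56.2], [51.5, 57.4], [51.5, 70.1]]
180 [[75.8, -70.0], [75.8, -57.2], [76.0, 56.8], [76.0, 69.6]]
200 [[109.7, -58.5], [109.7, -56.9], [109.8, 58.0], [109.8, 59.7]]
220 [[145.1, -68.3], [145.1, -56.6], [145.3, 57.7], [145.3, 69.5]]
```

View pics/m7.png

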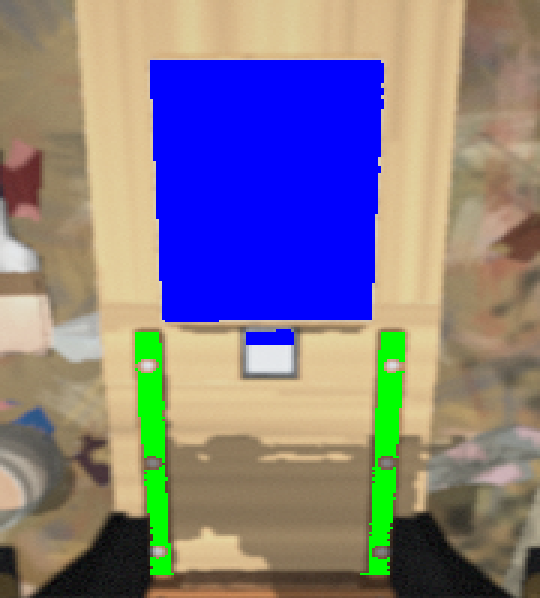

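The panel is at tray x≈-63 mm, about 1.8 mm towards -y of the lane's centre, with yaw within 0.1°. That's good, so back behind it.

Emit:
drive_tool(deltas=[{"dx":0.04,"dy":-0.001,"dz":0,"wx":0,"wy":0,"wz":0},{"dx":0.08,"dy":-0.001,"dz":0.02,"wx":0,"wy":0,"wz":0},{"dx":0.12,"dy":-0.001,"dz":0.04,"wx":0,"wy":0,"wz":0},{"dx":0.16,"dy":-0.001,"dz":0.06,"wx":0,"wy":0,"wz":0},{"dx":0.2,"dy":-0.001,"dz":0.08,"wx":0,"wy":0,"wz":0},{"dx":0.23,"dy":-0.001,"dz":0.1,"wx":0,"wy":0,"wz":0},{"dx":0.24,"dy":-0.001,"dz":0.12,"wx":0,"wy":0,"wz":0},{"dx":0.24,"dy":-0.001,"dz":0.14,"wx":0,"wy":0,"wz":0},{"dx":0.24,"dy":-0.001,"dz":0.17,"wx":0,"wy":0,"wz":0},{"dx":0.24,"dy":-0.001,"dz":0.2,"wx":0,"wy":0,"wz":0},{"dx":0.24,"dy":-0.001,"dz":0.22,"wx":0,"wy":0,"wz":0},{"dx":0.24,"dy":-0.001,"dz":0.24,"wx":0,"wy":0,"wz":0},{"dx":0.24,"dy":-0.001,"dz":0.25,"wx":0,"wy":0,"wz":0},{"dx":0.24,"dy":-0.001,"dz":0.257,"wx":0,"wy":0,"wz":0},{"dx":0.24,"dy":-0.001,"dz":0.257,"wx":0,"wy":0,"wz":0},{"dx":0.24,"dy":-0.001,"dz":0.257,"wx":0,"wy":0,"wz":0}])

```text
time_s: 11.8
tcp_pos: [0.5245, -0.2238, 0.0253]
ee_rot: [[0.077, -0.997, 0.001], [-0.997, -0.077, -0.0], [0.0, -0.001, -1.0]]
wrist_force: [0.2, -0.7, 0.2]
gripper_width: 0.6
```

```bash
python3 go.py 0.5198 -0.1842 0.023 4.45; python3 -c "
from tr import *;from h import *
print(tray(r.sense()['tcp_pos']))"
```

```text
t 11.8 tcp [ 0.5245 -0.2238  0.0253] j [ -6.8  29.1 -20.7   0.  -40.1  11.3] F [ 0.2 -0.7  0.2] w 0.5999041935111231
head 4.439556899703911 tool z [ 1.e-03 -3.e-04 -1.e+00]
shift [-0.0398  0.0016  0.0023] turn [-0.05 -0.02 -0.01]
[[-191.1   -1.5]]
```

Emit:
drive_tool(deltas=[{"dx":-0.008,"dy":0,"dz":0.001,"wx":0,"wy":0,"wz":0},{"dx":-0.016,"dy":0,"dz":0.002,"wx":0,"wy":0,"wz":0},{"dx":-0.024,"dy":0,"dz":0.002,"wx":0,"wy":0,"wz":0},{"dx":-0.03,"dy":0,"dz":0.002,"wx":0,"wy":0,"wz":0},{"dx":-0.033,"dy":0,"dz":0.002,"wx":0,"wy":0,"wz":0},{"dx":-0.035,"dy":0,"dz":0.002,"wx":0,"wy":0,"wz":0},{"dx":-0.037,"dy":0,"dz":0.002,"wx":0,"wy":0,"wz":0},{"dx":-0.039,"dy":0,"dz":0.002,"wx":0,"wy":0,"wz":0},{"dx":-0.041,"dy":0,"dz":0.002,"wx":0,"wy":0,"wz":0},{"dx":-0.043,"dy":0,"dz":0.002,"wx":0,"wy":0,"wz":0},{"dx":-0.046,"dy":0,"dz":0.002,"wx":0,"wy":0,"wz":0},{"dx":-0.05,"dy":0.0002,"dz":0.002,"wx":0,"wy":0,"wz":0},{"dx":-0.054,"dy":0.0004,"dz":0.002,"wx":0,"wy":0,"wz":0},{"dx":-0.058,"dy":0.0006,"dz":0.002,"wx":0,"wy":0,"wz":0},{"dx":-0.062,"dy":0.0008,"dz":0.002,"wx":0,"wy":0,"wz":0},{"dx":-0.066,"dy":0.001,"dz":0.002,"wx":0,"wy":0,"wz":0},{"dx":-0.07,"dy":0.0012,"dz":0.002,"wx":0,"wy":0,"wz":0},{"dx":-0.074,"dy":0.0014,"dz":0.002,"wx":0,"wy":0,"wz":0},{"dx":-0.078,"dy":0.0016,"dz":0.002,"wx":0,"wy":0,"wz":0},{"dx":-0.082,"dy":0.0018,"dz":0.002,"wx":0,"wy":0,"wz":0}])

```text
time_s: 13.8
tcp_pos: [0.5157, -0.1414, 0.0226]
ee_rot: [[0.078, -0.997, -0.0], [-0.997, -0.078, 0.0], [-0.0, 0.0, -1.0]]
wrist_force: [0.1, -2.6, -0.9]
gripper_width: 0.597
```

```bash
python3 go.py 0.5198 -0.1842 0.023 4.45
python3 - <<'E'
from h import *;from tr import *
s=r.sense();print(tray(s["tcp_pos"]))
im=cams.capture("wrist")[...,::-1]
a=im[100:330,90:430]
cv2.imwrite("pics/wz8.png",cv2.resize(a,None,fx=2.3,fy=2.3,interpolation=cv2.INTER_CUBIC))
t=cams.capture("scene")[...,::-1];cv2.imwrite("pics/scene8.png",t)
c=t[180:280,160:310];cv2.imwrite("pics/scc8.png",cv2.resize(c,None,fx=5,fy=5,interpolation=cv2.INTER_CUBIC))
E
```

```text
t 13.8 tcp [ 0.5157 -0.1414  0.0226] j [  2.1  26.8 -25.9  -0.  -37.3   2.4] F [ 0.1 -2.6 -0.9] w 0.5965345600907999
head 4.448532880482994 tool z [-4.e-04  1.e-04 -1.e+00]
shift [ 0.043  -0.0008 -0.0004] turn [ 0.02  0.01 -0.  ]
[[-108.2    0.8]]
```

View pics/wz8.png

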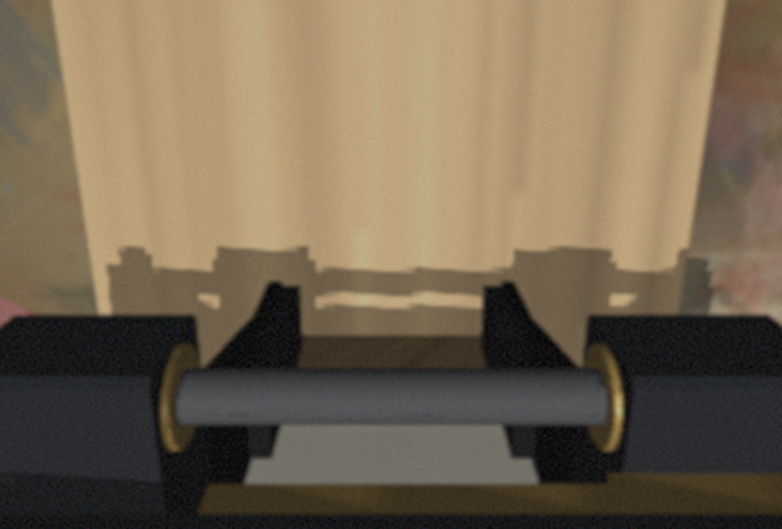

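View pics/scc8.png

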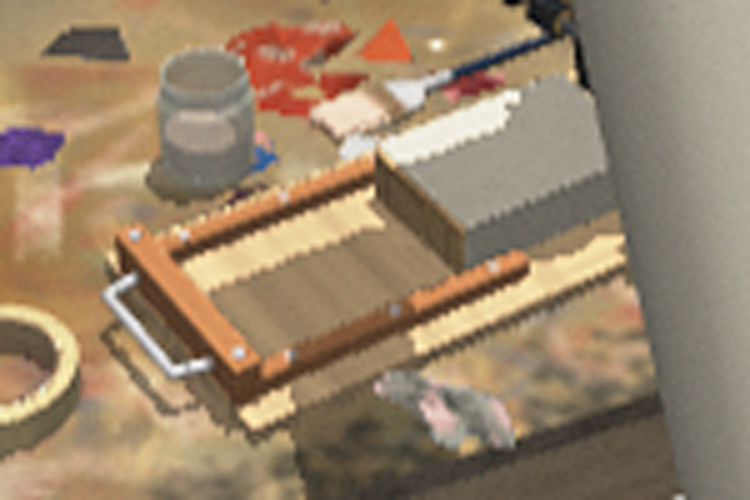

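The panel is in the lane over the tongue, with end and tool parallel and a visible gap to both rails. I'll continue straight.

Emit:
drive_tool(deltas=[{"dx":-0.005,"dy":0,"dz":0,"wx":0,"wy":0,"wz":0},{"dx":-0.01,"dy":0,"dz":0,"wx":0,"wy":0,"wz":0},{"dx":-0.015,"dy":0,"dz":0,"wx":0,"wy":0,"wz":0},{"dx":-0.02,"dy":0,"dz":0,"wx":0,"wy":0,"wz":0},{"dx":-0.025,"dy":0,"dz":0,"wx":0,"wy":0,"wz":0},{"dx":-0.03,"dy":0,"dz":0,"wx":0,"wy":0,"wz":0},{"dx":-0.035,"dy":0,"dz":0,"wx":0,"wy":0,"wz":0},{"dx":-0.04,"dy":0,"dz":0,"wx":0,"wy":0,"wz":0},{"dx":-0.045,"dy":0,"dz":0,"wx":0,"wy":0,"wz":0},{"dx":-0.05,"dy":0,"dz":0,"wx":0,"wy":0,"wz":0},{"dx":-0.055,"dy":0,"dz":0,"wx":0,"wy":0,"wz":0},{"dx":-0.06,"dy":0,"dz":0,"wx":0,"wy":0,"wz":0},{"dx":-0.065,"dy":0,"dz":0,"wx":0,"wy":0,"wz":0},{"dx":-0.07,"dy":0,"dz":0,"wx":0,"wy":0,"wz":0},{"dx":-0.075,"dy":0,"dz":0,"wx":0,"wy":0,"wz":0},{"dx":-0.08,"dy":0,"dz":0,"wx":0,"wy":0,"wz":0},{"dx":-0.085,"dy":0,"dz":0,"wx":0,"wy":0,"wz":0},{"dx":-0.09,"dy":0,"dz":0,"wx":0,"wy":0,"wz":0},{"dx":-0.095,"dy":0,"dz":0,"wx":0,"wy":0,"wz":0},{"dx":-0.1,"dy":0,"dz":0,"wx":0,"wy":0,"wz":0}])

```text
time_s: 15.9
tcp_pos: [0.5079, -0.0417, 0.0227]
ee_rot: [[0.078, -0.997, -0.0], [-0.997, -0.078, -0.0], [-0.0, 0.0, -1.0]]
wrist_force: [0.3, -3.5, 1.2]
gripper_width: 0.597
```

```bash
python3 go.py 0.5198 -0.1842 0.023 4.45
python3 - <<'E'
from h import *;from tr import *
s=r.sense();print(tray(s["tcp_pos"]))
im=cams.capture("wrist")[...,::-1]
a=im[100:330,90:430]
cv2.imwrite("pics/wz9.png",cv2.resize(a,None,fx=2.3,fy=2.3,interpolation=cv2.INTER_CUBIC))
t=cams.capture("scene")[...,::-1];cv2.imwrite("pics/scene9.png",t)
c=t[180:280,160:310];cv2.imwrite("pics/scc9.png",cv2.resize(c,None,fx=5,fy=5,interpolation=cv2.INTER_CUBIC))
E
```

```text
t 15.9 tcp [ 0.5079 -0.0417  0.0227] j [ 13.6  25.  -29.4  -0.  -35.5  -9.1] F [ 0.3 -3.5  1.2] w 0.5966681362585802
head 4.450090924693475 tool z [-4.e-04 -0.e+00 -1.e+00]
shift [ 0.143  -0.0008 -0.0003] turn [0.02 0.   0.  ]
[[-8.2  0.8]]
```

View pics/wz9.png

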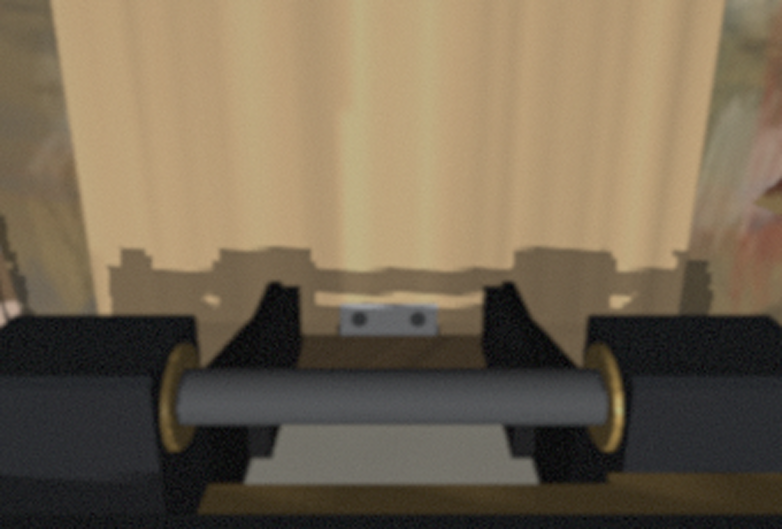

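View pics/scc9.png

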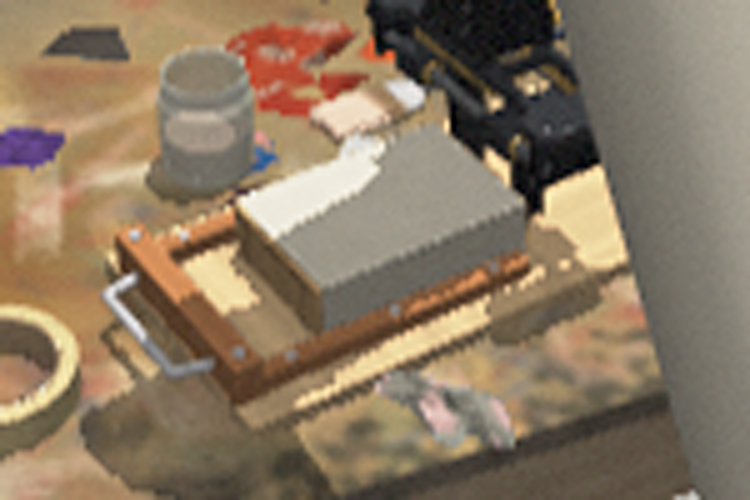

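The tongue's hinge end now shows at the panel's outer end, and the panel is centred with about 50 mm left.

Emit:
drive_tool(deltas=[{"dx":-0.005,"dy":0,"dz":0,"wx":0,"wy":0,"wz":0},{"dx":-0.01,"dy":0,"dz":0,"wx":0,"wy":0,"wz":0},{"dx":-0.015,"dy":0,"dz":0,"wx":0,"wy":0,"wz":0},{"dx":-0.02,"dy":0,"dz":0,"wx":0,"wy":0,"wz":0},{"dx":-0.025,"dy":0,"dz":0,"wx":0,"wy":0,"wz":0},{"dx":-0.029,"dy":0,"dz":0,"wx":0,"wy":0,"wz":0},{"dx":-0.032,"dy":0,"dz":0,"wx":0,"wy":0,"wz":0},{"dx":-0.035,"dy":0,"dz":0,"wx":0,"wy":0,"wz":0},{"dx":-0.038,"dy":0,"dz":0,"wx":0,"wy":0,"wz":0},{"dx":-0.04,"dy":0,"dz":0,"wx":0,"wy":0,"wz":0},{"dx":-0.042,"dy":0,"dz":0,"wx":0,"wy":0,"wz":0},{"dx":-0.044,"dy":0,"dz":0,"wx":0,"wy":0,"wz":0},{"dx":-0.045,"dy":0,"dz":0,"wx":0,"wy":0,"wz":0},{"dx":-0.046,"dy":0,"dz":0,"wx":0,"wy":0,"wz":0},{"dx":-0.047,"dy":0,"dz":0,"wx":0,"wy":0,"wz":0}])

```text
time_s: 17.5
tcp_pos: [0.5043, 0.0048, 0.0226]
ee_rot: [[0.077, -0.997, -0.0], [-0.997, -0.077, 0.0], [-0.0, 0.0, -1.0]]
wrist_force: [0.6, -1.6, -0.6]
gripper_width: 0.602
```

```bash
python3 go.py 0.5198 -0.1842 0.023 4.45
python3 - <<'E'
from h import *;from tr import *
s=r.sense();print(tray(s["tcp_pos"]))
im=cams.capture("wrist")[...,::-1]
a=im[200:330,170:350]
cv2.imwrite("pics/wz10.png",cv2.resize(a,None,fx=4.3,fy=4.3,interpolation=cv2.INTER_CUBIC))
t=cams.capture("scene")[...,::-1]
c=t[180:280,160:310];cv2.imwrite("pics/scc10.png",cv2.resize(c,None,fx=5,fy=5,interpolation=cv2.INTER_CUBIC))
E
```

```text
t 17.5 tcp [0.5043 0.0048 0.0226] j [ 19.   24.7 -30.2  -0.  -35.2 -14.6] F [ 0.6 -1.6 -0.6] w 0.6016292229450619
head 4.443599349354217 tool z [-4.e-04  0.e+00 -1.e+00]
shift [ 0.1897 -0.0008 -0.0004] turn [ 0.02  0.   -0.01]
[[38.5  0.8]]
```

View pics/wz10.png

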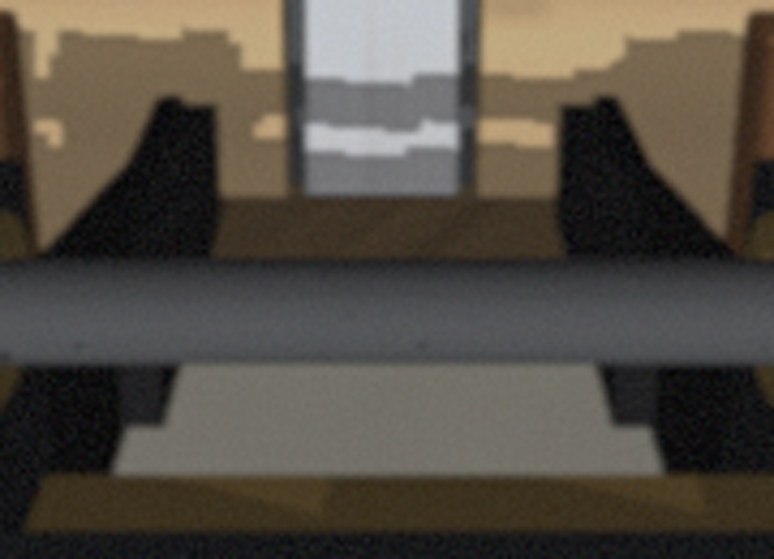

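View pics/scc10.png

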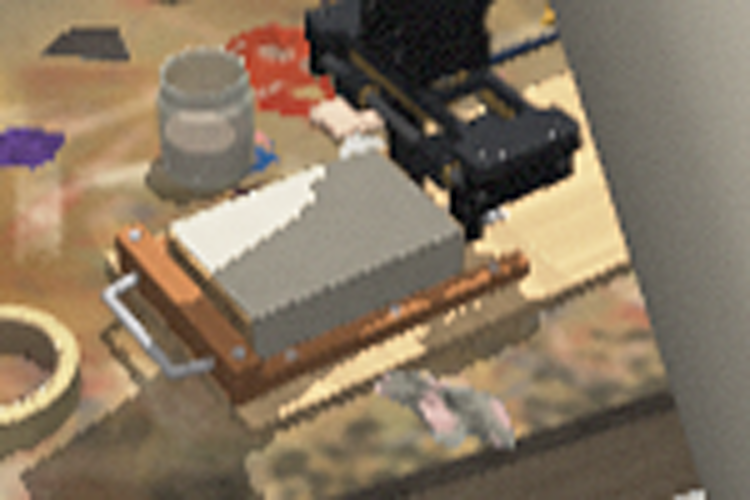

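Not home yet: the force is still low and the end is at about x=52. Small steps next.

Emit:
drive_tool(deltas=[{"dx":-0.001,"dy":0,"dz":0,"wx":0,"wy":0,"wz":0},{"dx":-0.002,"dy":0,"dz":0,"wx":0,"wy":0,"wz":0},{"dx":-0.0025,"dy":0,"dz":0,"wx":0,"wy":0,"wz":0},{"dx":-0.003,"dy":0,"dz":0,"wx":0,"wy":0,"wz":0}])

```text
time_s: 18.0
tcp_pos: [0.5041, 0.0069, 0.0227]
ee_rot: [[0.077, -0.997, -0.001], [-0.997, -0.077, -0.001], [0.001, 0.001, -1.0]]
wrist_force: [2.4, -9.3, -1.2]
gripper_width: 0.601
```

The force rose to 9 N, so the panel is against the stop. I'll back off straight and look.

Emit:
drive_tool(deltas=[{"dx":-0.0005,"dy":0,"dz":0,"wx":0,"wy":0,"wz":0},{"dx":-0.0005,"dy":0,"dz":0,"wx":0,"wy":0,"wz":0},{"dx":0.005,"dy":0,"dz":0,"wx":0,"wy":0,"wz":0},{"dx":0.02,"dy":0,"dz":0,"wx":0,"wy":0,"wz":0},{"dx":0.045,"dy":0,"dz":0,"wx":0,"wy":0,"wz":0},{"dx":0.05,"dy":0,"dz":-0.04,"wx":0,"wy":0,"wz":0},{"dx":0.05,"dy":0,"dz":-0.08,"wx":0,"wy":0,"wz":0},{"dx":0.05,"dy":0,"dz":-0.12,"wx":0,"wy":0,"wz":0},{"dx":0.05,"dy":0,"dz":-0.16,"wx":0,"wy":0,"wz":0},{"dx":0.02,"dy":0,"dz":-0.2,"wx":0,"wy":0,"wz":0},{"dx":-0.01,"dy":0,"dz":-0.23,"wx":0,"wy":0,"wz":0},{"dx":-0.05,"dy":0,"dz":-0.26,"wx":0,"wy":0,"wz":0},{"dx":-0.08,"dy":0,"dz":-0.26,"wx":0,"wy":0,"wz":0},{"dx":-0.08,"dy":0,"dz":-0.26,"wx":0,"wy":0,"wz":0},{"dx":-0.08,"dy":0,"dz":-0.26,"wx":0,"wy":0,"wz":0}])

```text
time_s: 19.5
tcp_pos: [0.4977, 0.0883, 0.2827]
ee_rot: [[0.079, -0.997, -0.0], [-0.997, -0.079, 0.001], [-0.001, 0.0, -1.0]]
wrist_force: [1.1, -0.2, -0.1]
gripper_width: 0.599
```

Run:
```python
from meas import *
from tr import *
s=r.sense();im=cams.capture("wrist")[...,::-1].copy();cv2.imwrite("pics/w11.png",im)
cv2.imwrite("pics/w11b.png",cv2.resize(im,None,fx=1.5,fy=1.5,interpolation=cv2.INTER_CUBIC))
rc,P,m=panel(im,s,roi=(190,90,330,250));T=tray(P)
print(s["time_s"],tray(s["tcp_pos"]),rc,tray(np.array(rc[0])/1000),T.min(0),T.max(0))
t=cams.capture("scene")[...,::-1]
c=t[180:280,160:310];cv2.imwrite("pics/scc11.png",cv2.resize(c,None,fx=5,fy=5,interpolation=cv2.INTER_CUBIC))
```

```text
19.5 [[122.2   0.9]] ((498.62884521484375, 77.5516586303711), (101.1001205444336, 111.32218170166016), 4.511717319488525) [[111.4   0.8]] [ 55.7 -49.7] [167.1  51.3]
```

View pics/w11b.png

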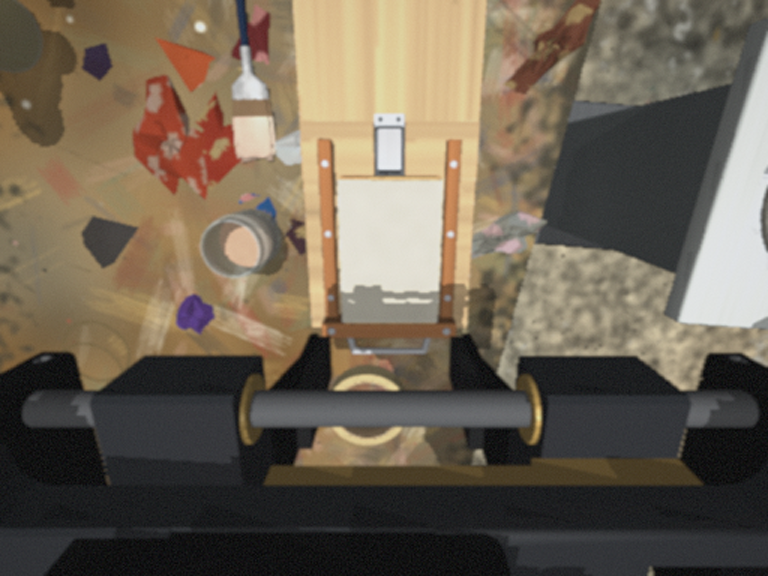

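View pics/scc11.png

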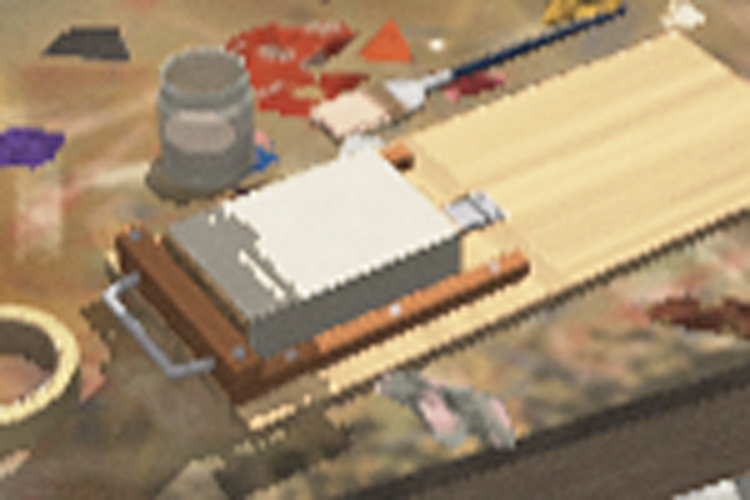

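The panel looks home and centred, with the jar, brush and tape undisturbed. I'll verify the tongue height and stop gap from zooms.

Run:
```python
from h import *
t=cams.capture("scene")[...,::-1];cv2.imwrite("pics/scene12.png",t)
c=t[205:245,235:275];a=cv2.resize(c,None,fx=10,fy=10,interpolation=cv2.INTER_CUBIC)
o=cv2.imread("pics/scene0.png")[205:245,235:275];b=cv2.resize(o,None,fx=10,fy=10,interpolation=cv2.INTER_CUBIC)
cv2.imwrite("pics/z12.png",np.hstack([a,b]))
w=cv2.imread("pics/w11.png")[70:235,200:320];cv2.imwrite("pics/wz12.png",cv2.resize(w,None,fx=3.6,fy=3.6,interpolation=cv2.INTER_CUBIC))
```

```text
(no output)
```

View pics/z12.png

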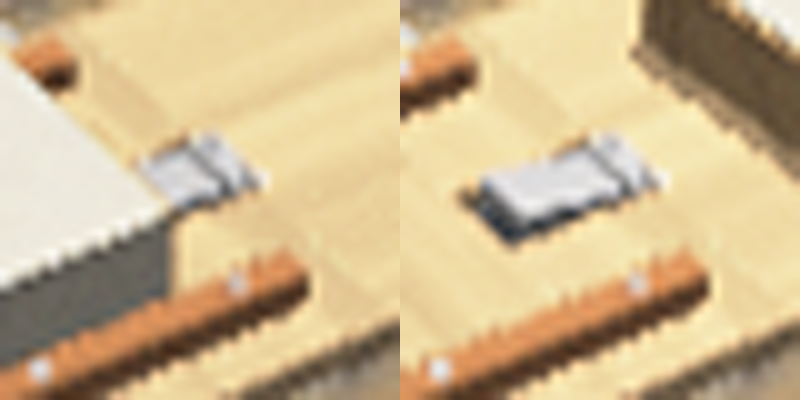

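View pics/wz12.png

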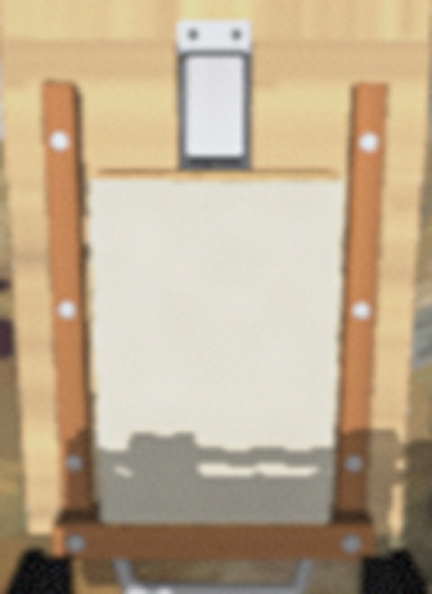

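From above the panel is against the stop and clear of both rails. The tongue's height isn't clear without parallax, so I'll take a lower, oblique wrist view.

Emit:
drive_tool(deltas=[{"dx":0.03,"dy":0,"dz":0,"wx":0,"wy":0,"wz":0},{"dx":0.06,"dy":0,"dz":0.02,"wx":0,"wy":0,"wz":0},{"dx":0.09,"dy":0,"dz":0.05,"wx":0,"wy":0,"wz":0},{"dx":0.102,"dy":0,"dz":0.09,"wx":0,"wy":0,"wz":0},{"dx":0.102,"dy":0,"dz":0.13,"wx":0,"wy":0,"wz":0},{"dx":0.102,"dy":0,"dz":0.16,"wx":0,"wy":0,"wz":0},{"dx":0.102,"dy":0,"dz":0.183,"wx":0,"wy":0,"wz":0},{"dx":0.102,"dy":0,"dz":0.183,"wx":0,"wy":0,"wz":0},{"dx":0.102,"dy":0,"dz":0.183,"wx":0,"wy":0,"wz":0}])

```text
time_s: 20.55
tcp_pos: [0.5062, -0.0148, 0.0999]
ee_rot: [[0.077, -0.997, -0.001], [-0.997, -0.077, -0.001], [0.001, 0.001, -1.0]]
wrist_force: [0.6, -0.7, 0.5]
gripper_width: 0.6
```

Run:
```python
from h import *;from tr import *
import pickle
s=r.sense();im=cams.capture("wrist")[...,::-1].copy();cv2.imwrite("pics/w13.png",im);pickle.dump(s,open("s13.pkl","wb"))
print(s["time_s"],tray(s["tcp_pos"]),s["tcp_pos"])
cv2.imwrite("pics/w13z.png",cv2.resize(im[100:260,180:340],None,fx=3.7,fy=3.7,interpolation=cv2.INTER_CUBIC))
```

```text
20.55 [[18.7  0.4]] [ 0.50620756 -0.01484958  0.09987538]
```

View pics/w13z.png

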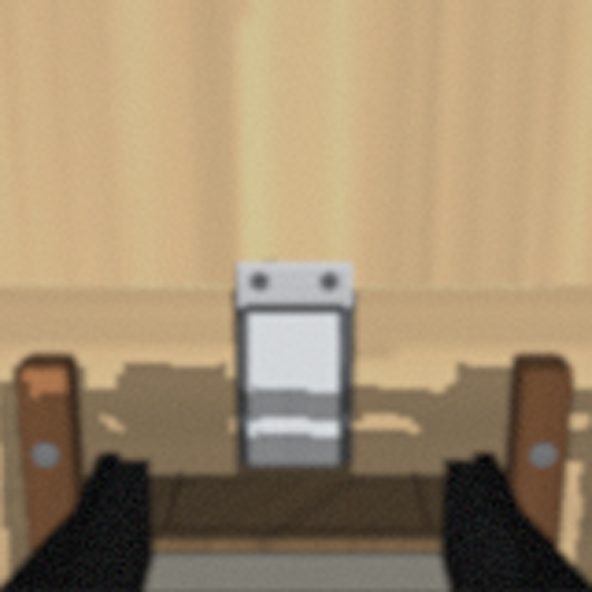

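Run:
```python
from h import *;from tr import *
import pickle
s=pickle.load(open("s13.pkl","rb"))
f=lambda x,y:[180+x/3.7-.5,100+y/3.7-.5]
for n,y in(("bar top",262),("plate top",310),("tip",467),("panel end foot",474),("rail start",355)):
  print(n,*[tray(ray("wrist",[f(295,y)],z,s))[0,0] for z in(.012,.020,.026)])
for y in(320,460):
  for z in(.012,.02): print("width at",y,z,np.diff(tray(ray("wrist",[f(245 if y==320 else 244,y),f(342 if y==320 else 343,y)],z,s))[:,1]))
s2=r.sense()
print("panel top edge foot z.05",tray(ray("wrist",[f(295,540)],.050,s)))
```

```text
bar top -6.6 -8.4 -9.7
plate top 6.2 4.0 2.4
tip 50.7 47.1 44.4
panel end foot 52.8 49.1 46.4
rail start 18.5 15.9 14.0
width at 320 0.012 [25.4]
width at 320 0.02 [24.6]
width at 460 0.012 [27.1]
width at 460 0.02 [26.2]
panel top edge foot z.05 [[52.6 -0.3]]
```

Run:
```python
from h import *;from tr import *
import pickle
s=pickle.load(open("s13.pkl","rb"))
# w11 pose: tcp tray 122.2,.9 z .2827 ; rot same
s11=dict(s);s11["tcp_pos"]=np.array([.4977,.0883,.2827])
s11["ee_rot"]=np.array([[.079,-.997,0],[-.997,-.079,.001],[-.001,0,-1]])
g=lambda x,y:[200+x/3.6-.5,70+y/3.6-.5]
for n,y in(("bar top",20),("plate top",54),("plate tip",157),("dark end",168),("rail start",82)):
  print(n,*[tray(ray("wrist",[g(215,y)],z,s11))[0,0] for z in(.012,.020,.026,.05)])
a=cv2.imread("pics/w11.png");b=cv2.imread("pics/w13.png");c=cv2.imread("pics/w7.png")
print("w11 col259 rows",list(zip(range(108,124),a[108:124,256:262].mean((1,2)).astype(int))))
print("w13 rows",list(zip(range(218,236),b[218:236,255:263].mean((1,2)).astype(int))))
cv2.imwrite("pics/z3.png",np.hstack([cv2.resize(b[170:250,230:290],(390,520),interpolation=cv2.INTER_NEAREST),cv2.resize(c[135:175,245:275],(390,520),interpolation=cv2.INTER_NEAREST)]))
```

```text
bar top -7.4 -6.5 -5.8 -3.1
plate top 5.7 6.4 6.9 8.9
plate tip 46.9 46.8 46.7 46.5
dark end 51.4 51.3 51.1 50.6
rail start 16.6 17.1 17.5 18.9
w11 col259 rows [(108, np.int64(230)), (109, np.int64(230)), (110, np.int64(231)), (111, np.int64(232)), (112, np.int64(222)), (113, np.int64(151)), (114, np.int64(85)), (115, np.int64(84)), (116, np.int64(100)), (117, np.int64(129)), (118, np.int64(170)), (119, np.int64(189)), (120, np.int64(205)), (121, np.int64(216)), (122, np.int64(219)), (123, np.int64(219))]
w13 rows [(218, np.int64(129)), (219, np.int64(129)), (220, np.int64(130)), (221, np.int64(131)), (222, np.int64(131)), (223, np.int64(131)), (224, np.int64(125)), (225, np.int64(104)), (226, np.int64(76)), (227, np.int64(60)), (228, np.int64(56)), (229, np.int64(54)), (230, np.int64(54)), (231, np.int64(53)), (232, np.int64(55)), (233, np.int64(55)), (234, np.int64(56)), (235, np.int64(55))]
```

View pics/z3.png

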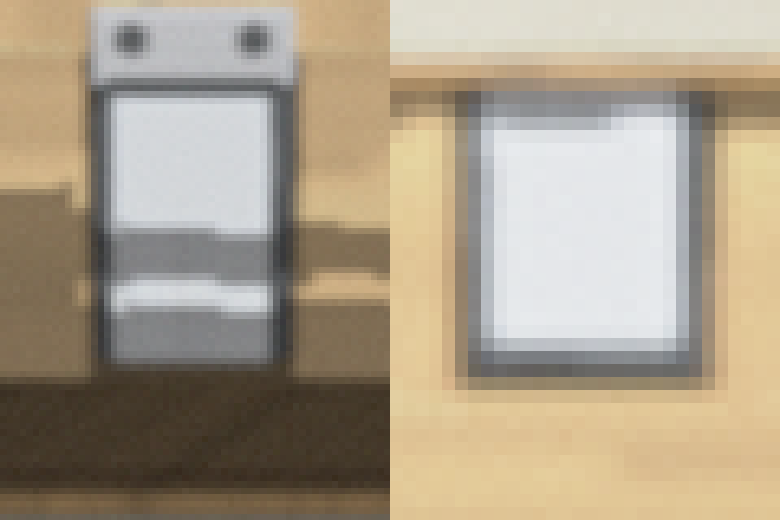

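```bash
python3 - <<'E'
from h import *;from tr import *
import pickle
for k,fn,rows,cols,st in((2,"w2",(82,130),(250,275),"s2.pkl"),(7,"w7",(135,170),(252,266),"s7.pkl"),(11,"w11",(70,125),(252,266),None),(13,"w13",(165,235),(252,266),"s13.pkl")):
  im=cv2.imread(f"pics/{fn}.png").mean(2)
  if k==2:
    # find columns
    c0,c1=261,267
  else: c0,c1=256,263
  p=im[rows[0]:rows[1],c0:c1].mean(1)
  if st: s=pickle.load(open(st,"rb"))
  else:
    s=pickle.load(open("s13.pkl","rb"));s["tcp_pos"]=np.array([.4977,.0883,.2827]);s["ee_rot"]=np.array([[.079,-.997,0],[-.997,-.079,.001],[-.001,0,-1]])
  X=[tray(ray("wrist",[[(c0+c1)/2,y]],.012,s))[0,0] for y in range(*rows)]
  X2=[tray(ray("wrist",[[(c0+c1)/2,y]],.020,s))[0,0] for y in range(*rows)]
  print(fn,[(y,int(v),a,b) for y,v,a,b in zip(range(*rows),p,X,X2) if a>38 or -10<a<10][:])
E
python3 - <<'E'
import cv2,numpy as np
a=cv2.imread("pics/w2.png");cv2.imwrite("pics/z2.png",cv2.resize(a[80:135,240:290],None,fx=10,fy=10,interpolation=cv2.INTER_NEAREST))
E
```

```text
w2 [(82, 128, np.float64(61.1), np.float64(60.1)), (83, 125, np.float64(59.6), np.float64(58.6)), (84, 123, np.float64(58.0), np.float64(57.1)), (85, 125, np.float64(56.5), np.float64(55.6)), (86, 127, np.float64(54.9), np.float64(54.1)), (87, 119, np.float64(53.4), np.float64(52.5)), (88, 95, np.float64(51.9), np.float64(51.0)), (89, 79, np.float64(50.3), np.float64(49.5)), (90, 78, np.float64(48.8), np.float64(48.0)), (91, 91, np.float64(47.2), np.float64(46.4)), (92, 114, np.float64(45.6), np.float64(44.9)), (93, 131, np.float64(44.1), np.float64(43.4)), (94, 134, np.float64(42.5), np.float64(41.8)), (95, 135, np.float64(41.0), np.float64(40.3)), (96, 134, np.float64(39.4), np.float64(38.8)), (115, 137, np.float64(9.0), np.float64(8.9)), (116, 128, np.float64(7.4), np.float64(7.3)), (117, 108, np.float64(5.7), np.float64(5.7)), (118, 96, np.float64(4.1), np.float64(4.1)), (119, 122, np.float64(2.5), np.float64(2.5)), (120, 151, np.float64(0.8), np.float64(0.9)), (121, 162, np.float64(-0.8), np.float64(-0.8)), (122, 164, np.float64(-2.5), np.float64(-2.4)), (123, 165, np.float64(-4
[... 3689 characters left out ...]
 np.float64(44.4), np.float64(41.0)), (221, 131, np.float64(45.5), np.float64(42.1)), (222, 130, np.float64(46.6), np.float64(43.2)), (223, 131, np.float64(47.7), np.float64(44.2)), (224, 124, np.float64(48.8), np.float64(45.3)), (225, 104, np.float64(49.9), np.float64(46.3)), (226, 75, np.float64(51.0), np.float64(47.4)), (227, 60, np.float64(52.1), np.float64(48.5)), (228, 56, np.float64(53.2), np.float64(49.5)), (229, 55, np.float64(54.3), np.float64(50.6)), (230, 54, np.float64(55.4), np.float64(51.7)), (231, 54, np.float64(56.5), np.float64(52.8)), (232, 55, np.float64(57.7), np.float64(53.9)), (233, 56, np.float64(58.8), np.float64(54.9)), (234, 56, np.float64(59.9), np.float64(56.0))]
```

View pics/z2.png

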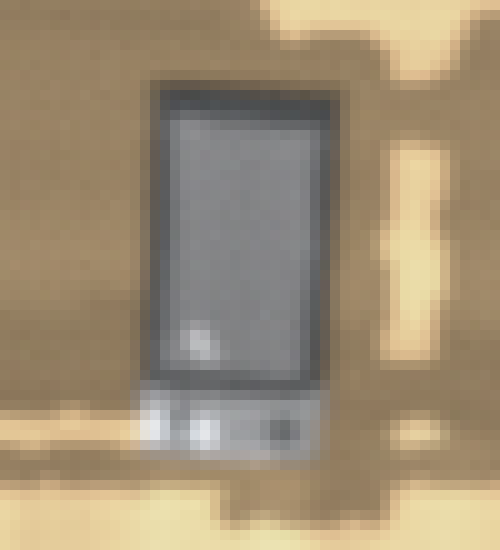

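Parallax between the two views puts the tongue tip about 7 mm above the floor, so it is up. The hinge mark and slot end, both on the floor, agree between views to within 1 mm. The panel's outer end is clear of the tip, and the robot is clear of everything. Handing in.

```bash
python3 -c "
from station import ticket
print(ticket.finish_job())"
```

```text
the job is handed in; nothing more can be done
None
```

I pushed the panel home against the end stop with the two fingertips on its bare outer end, and handed the job in at about 20.6 s. The hand-in gave no verdict.

**How it went:** The first push took out its sideways offset of about 7 mm and its 4.8° skew before the lane mouth. I then backed off and re-measured it: about 1.8 mm off centre and square to the lane. From there I pushed it straight in until the force rose to about 9 N at the stop, then withdrew the tool.

**Last checks:**
- **Panel position:** it is about 1 mm or less off the lane's centre line. It is square to the rails, with visible gaps on both sides.
- **Distance from the stop:** the outer end measured tray x ≈ 52.7 mm, against 55 mm nominal. My tray frame is good to about 1–2 mm, the force rise says it reached the stop, and the end is within tolerance either way.
- **Tongue:** comparing two wrist views puts its tip about 7 mm above the floor, so it is up. A single view was not clear enough to tell, and at first its apparent tip position fitted a pressed tongue.
- **Jar, brush and tape:** they look undisturbed in the pictures; I did not measure them.

**What went wrong:**
- The first move call was refused because it left out some row keys.
- The first viewing pose drove joint 6 to its limit, so I pushed with the tool turned half round.
- The scene camera alone, at about ±3 mm, was too coarse for the 7 mm gaps. I relied on the wrist views there.

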